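Clear the loss-test dock and show the suspect module to the inspection probe

ROBOT

A 6-joint arm with a two-finger parallel gripper is mounted at the origin on a cart in front of the work surface, level with it; the furniture and walls round the work are solid. World frame = base frame: x ahead of the robot, y to its left, z up, the work surface at z = 0. Lengths are in m, angles in rad, forces in N, time in s.
With the tool pointing down it reaches from about 0.325 to 0.9 m from the base axis. Payload 3.5 kg.
Tool frame: the origin (TCP) lies at the very end of the fingers, on their centre line; the grasp point (between the pads) lies 19 mm behind it (r.grip_depth is the distance from the TCP to the grasp point, in m); z points along the fingers, y is the line along which they close (so a half turn about z gives the same grasp; the last joint's range is limited). The gripper opens to 85 mm and grips with 20 to 120 N. Pads are 22 mm wide; open, the fingers measure 114 mm over their backs; the gripper's body (76 mm by 85 mm) begins 54 mm behind the grasp point. The pads swing forward as they close: fully open they stand 13 mm farther back than shut.
Start: joints at [1.133, 0.276, -0.026, 1.268, 0, 1.467], TCP at [0.205, 0.59, 0.231] pointing down, gripper open.
Joint ranges: [-3.12, 3.12], [-0.85, 1.88], [-1.08, 1.24], [-1.95, 2.15], [-1.57, 1.53], [-3.14, 3.14]. Speed limits (rad/s): [2.57, 2.57, 3.14, 3.14, 3.14, 3.14].

INTERFACE

Orientations are given as [roll, pitch, yaw] about the fixed x, y, z axes, in that order (R = Rz(yaw) Ry(pitch) Rx(roll)).
In Python, from rig import status, eyes, ticket, r gives the robot as it stands.
- The arm moves only by the tool drive_tool, never from a script. Its argument "steps" is text: rows parted by semicolons, each of 7 numbers parted by spaces: the shift along the tool's x, y, z in units of 30 mm (1.0 is 30 mm), then the turn, a rotation vector about the tool's x, y, z in units of 5 degrees (1.0 is 5 degrees), then the finger opening in mm, from 0 to 85.4. A call has 1 to 5 rows; each row is the pose to reach, as a shift and turn from the pose commanded when the call began, along the tool's axes at that moment; what a row does not reach only later rows make up. A row lasts 1/8 s, in which the tool goes at most 62.5 mm and 10.7 degrees, less where a joint would pass 70% of its speed; a pose out of reach is approached as far as the arm can. A call with a gripper value outside its range is refused whole. The fingers move at their own pace and stop on an object; "grip_force" is the grip in N (left out, the last holds). Time passes only in rows, so rows that repeat a pose let the fingers close. It gives the time, the measured TCP pose, the force, the opening and the grip force at its end, in the units of the state.
- status.observe(): the state, without advancing time (a new reading comes with each control period).
- eyes.capture(name): name is "side" or "top" or "wrist"; returns the picture (480x640x3 uint8, red, green, blue); there is no depth.
- eyes.camera_model(name): a dict with "fovy" (degrees; the focal length in pixels is half the picture's height over the tangent of half this angle, whatever the lens; pixels are square), "cx", "cy" (the principal point, pixels), "distortion" ([k1, k2, p1, p2, k3] as OpenCV has them; the pictures are not rectified), "rvec" (rotation vector, rad) and "tvec" (3), from world to camera coordinates, as OpenCV has them; the wrist camera has in their place "mount" (4x4, takes a point from camera to tool coordinates, whose origin is the TCP and whose axes are the flange's). Camera axes: x right, y down, z forward; pixel columns grow to the right and rows downward; lengths in m; the calibration is good to about 2 mm. A picture is of the moment at which its call begins: read the wrist's pose just before it. camera_model takes no time and is no camera call.
- ticket.finish_job(): hands the job in; it is judged then, once.
The state is a dict: "time": time; "qpos": joint angles; "dq": joint speeds; "effort": joint torques, N m; "eef_pos": TCP position; "ee_rot": TCP orientation; "wrist_force": force on the tool from outside, world axes, zero at the start; "wrist_torque": the same for the moment, N m; "width": finger opening in m; "grasp_force": force on a finger pad.
Only numpy, scipy, OpenCV 4.12 (cv2) and the standard library are available. Lean on these libraries where they do the work, as an engineer would, in place of code of your own. Each camera call takes 0.05 s, during which the arm holds its last target. There are 200 camera calls.

TASK

Clear the test dock by tag: put the green-tagged module into the free pocket of the green pass nest and the red-tagged one into the free pocket of the red reject nest, lowered fully home and let go, not dropped. Then draw the yellow-tagged module out of the dock, tip it so that its connector end (the underside) faces the lens of the inspection probe squarely and centred, about 40 mm away, and finish while still holding it there in the gripper, still and raised. Do not touch the probe, and leave the other things on the bench where they are.

Things in the scene. Friction and masses are not known exactly. Their poses are not given: they have to be found in the camera images.
- green_module: upright module, 14 mm thick (x) by 40 wide (y) by 105 tall (z), 110 g, aluminium; its green tag is the top face (13x36) and a label on both broad faces. Origin: centre of the underside, the blue connector end face; z runs up its length. Grip the black handle, 12 thick by 34 wide, 64 to 98 mm above the origin. Starts in one of the test dock's three slots
- red_module: upright module, 14 mm thick (x) by 40 wide (y) by 105 tall (z), 110 g, aluminium; its red tag is the top face (13x36) and a label on both broad faces. Origin: centre of the underside, the blue connector end face; z runs up its length. Grip the black handle, 12 thick by 34 wide, 64 to 98 mm above the origin. Starts in one of the test dock's three slots
- yellow_module: upright module, 14 mm thick (x) by 40 wide (y) by 105 tall (z), 110 g, aluminium; its yellow tag is the top face (13x36) and a label on both broad faces. Origin: centre of the underside, the blue connector end face; z runs up its length. Grip the black handle, 12 thick by 34 wide, 64 to 98 mm above the origin. Starts in one of the test dock's three slots
- test_dock: test dock, fixed: grey block 64 mm (x) by 215 (y) by 40 high, three slots in a row along y, 65 mm apart, each 16x42 and 28 deep (floor 12 above the underside); the modules stand in them, thickness along x, width along y, 1 mm clear a side: draw straight up. Origin: centre of the underside. Behind it to the left is a drawer cabinet 520 mm high (x over 0.54, y over 0.23 m): keep clear
- pass_nest: pass nest, fixed: grey block 130 mm (x) by 56 (y) by 42 high with green strips and end plates. Two pockets in a row along x, 65 mm apart: the -x one is filled by an earlier green-tagged module, fixed, 115 high from the underside of the nest; the +x one is free. Origin: centre of the underside
- reject_nest: reject nest, fixed: grey block 130 mm (x) by 56 (y) by 42 high with red strips and end plates. Two pockets in a row along x, 65 mm apart: the -x one is filled by an earlier red-tagged module, fixed, 115 high from the underside of the nest; the +x one is free. Origin: centre of the underside
- pass_nest_pocket (a point): floor centre of the free pocket of the pass nest, 10 mm above its underside, axes of the nest. Pocket 44 mm (x) by 18 (y), 32 deep, chamfered: a module stands in it upright, connector end down, its width (40) along the pocket's x, either way round
- reject_nest_pocket (a point): floor centre of the free pocket of the reject nest, 10 mm above its underside, axes of the nest. Pocket 44 mm (x) by 18 (y), 32 deep, chamfered: a module stands in it upright, connector end down, its width (40) along the pocket's x, either way round
- probe_stand: fixed stand of the inspection probe: dark base 105x84x10 mm, two aluminium cheeks, black clamp knob on the +y side, 153 high; between the cheeks the white probe, 134 long and 31 across, pivots 138 mm above the underside; it looks up and towards the stand's -x side. Origin: centre of the underside. A desk lamp hangs behind it
- probe_lens (a point): centre of the lens, at the steel-rimmed upper end of the white probe, 60 mm from its pivot. z points out of the lens along the line of sight, leaning 25 to 38 degrees from vertical (differs each time) towards the stand's -x side; y is level. In focus is what lies on this line about 40 (25 to 55) mm from the lens
- power_meter: optical power meter, a brown-black boxed instrument 162x76x30 mm, loose on the bench; leave it
- cleaner_pen: white and blue pen-shaped connector cleaner 17x128x15 mm, loose on the mat; leave it

How it is judged:
By the outcome, as a careful person would: the job done as asked, in the order asked, and still so for the second after the job is handed in, while the arm keeps its last pose, push and grip.
It also fails if it takes over 72 s, if anything falls off the work surface, if the arm or the gripper's body presses on something with over 40 N, if the wrist force passes 120 N, or if a joint passes its speed limit or range.

## Working session

There is one attempt and no reset: what is moved stays moved. The work goes in short steps, Python scripts to look and compute and a tool call to move; the robot and the scene stay as the last step left them, time stands still between calls to the robot, and variables do not carry over. Pictures are saved under pics/ and viewed, at most 10 in all, crops included, and the job is handed in when it is done.

Besides the shell and the picture viewer there is one more tool, called after ">>>" in YAML: its name, and indented under it one key for each argument. drive_tool: Moves the arm, as the interface text tells. Its arguments: {"type":"object","properties":{"steps":{"type":"string"},"grip_force":{"type":"number"}},"required":["steps"]}

```bash
mkdir -p pics; ls; python3 - <<'E'
from rig import status, eyes, r
import cv2,json
print(status.observe())
for n in("side","top","wrist"):
    m=eyes.camera_model(n);print(n,{k:(v.tolist() if hasattr(v,'tolist') else v) for k,v in m.items()})
    cv2.imwrite(f"pics/{n}0.png",eyes.capture(n)[:,:,::-1])
E
```

```text
pics
{'time': 0.0, 'qpos': array([ 1.13261321e+00,  2.77148334e-01, -2.79120507e-02,  1.26802191e+00,
        1.74097482e-05,  1.46738344e+00]), 'dq': array([-0.0004109 , -0.00027569,  0.00012036,  0.00045089, -0.00031653,
        0.00015042]), 'effort': array([ 2.20895236e-03, -4.45509124e+01,  2.95202351e+01,  1.64480880e-02,
       -4.83362828e-05, -1.35299665e-06]), 'eef_pos': array([0.20501563, 0.58957021, 0.23013552]), 'ee_rot': array([-3.13932069e+00, -2.53294219e-04,  2.80682212e+00]), 'wrist_force': array([-0.01328193, -0.15940153,  0.86767568]), 'wrist_torque': array([-0.04239415,  0.04844413,  0.00815887]), 'grasp_force': 0.0, 'width': 0.08551102457158428}
side {'fovy': 51.95427363860139, 'cx': 325.07319879032667, 'cy': 247.63281478514767, 'distortion': [-0.1288451219063257, 0.0, 0.0, 0.0, 0.0], 'rvec': [2.1930516005336, -0.3955254973226276, 0.19389414043762784], 'tvec': [-0.4686898352799067, 0.22355559421221743, 1.083685750769062]}
top {'fovy': 57.75633611188845, 'cx': 323.48709762599924, 'cy': 243.78593937280348, 'distortion': [-0.027526296814452515, 0.0, 0.0, 0.0, 0.0], 'rvec': [1.8348954630829692, -1.9658358872472603, 0.5604773900045152], 'tvec': [0.03501260185131981, 0.5143365562846458, 0.6994869770053895]}
wrist {'fovy': 60.394195690277925, 'cx': 327.83471083423655, 'cy': 240.24510852452656, 'distortion': [-0.07719768269475538, 0.0, 0.0, 0.0, 0.0], 'mount': [[-0.0001945887752850773, -0.9461306638427653, -0.32378500439590535, 0.08393905914885681], [0.9999994985694661, -0.000502173978695535, 0.0008664191309257446, -0.0011773233410637962], [-0.0009823421114082602, -0.32378467344478035, 0.9461302871413814, -0.14314552533990021], [0.0, 0.0, 0.0, 1.0]]}
```

View pics/top0.png

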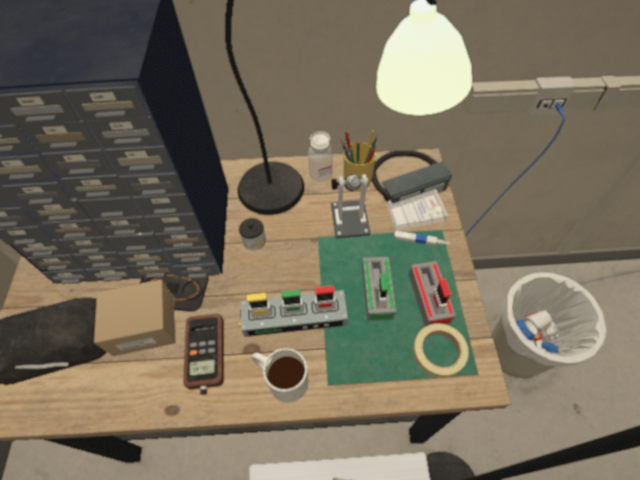

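View pics/side0.png

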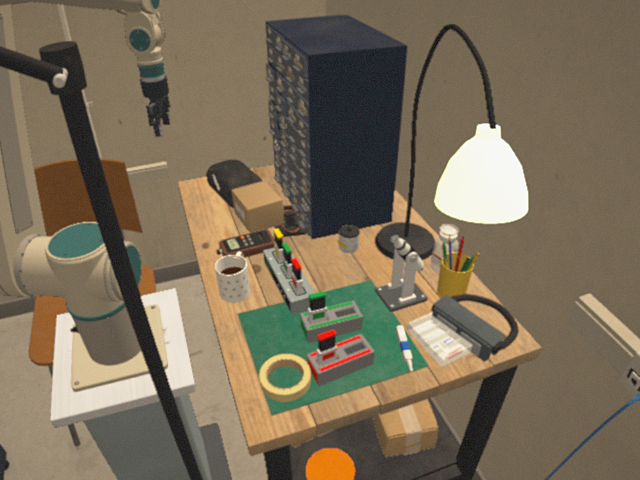

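Top view: the dock lies at about (293,312) with yellow (258,297), green (291,296) and red (325,291) tags, left to right. The pass nest is at (378,285), the reject nest at (433,292) and the probe at (351,205). The side view agrees.

```bash
cat > h.py <<'E'
import numpy as np, cv2
from rig import status, eyes, r
from scipy.spatial.transform import Rotation as Ro
def cam(n,st=None):
    m=eyes.camera_model(n); f=240/np.tan(np.radians(m["fovy"]/2))
    K=np.array([[f,0,m["cx"]],[0,f,m["cy"]],[0,0,1]]); d=np.array(m["distortion"],float)
    if n=="wrist":
        T=np.eye(4); T[:3,:3]=Ro.from_euler("xyz",st["ee_rot"]).as_matrix(); T[:3,3]=st["eef_pos"]
        W=T@np.array(m["mount"]); R=W[:3,:3].T; t=-R@W[:3,3]
    else: R=cv2.Rodrigues(np.array(m["rvec"],float))[0]; t=np.array(m["tvec"],float)
    return K,d,R,t
def ray(c,px):
    K,d,R,t=c; u=cv2.undistortPoints(np.array(px,float).reshape(-1,1,2),K,d).reshape(-1,2)
    D=np.c_[u,np.ones(len(u))]@R; D/=np.linalg.norm(D,axis=1)[:,None]; return -R.T@t,D
def plane(c,px,z):
    o,D=ray(c,px); return o+D*((z-o[2])/D[:,2])[:,None]
def proj(c,P):
    K,d,R,t=c; return cv2.projectPoints(np.array(P,float).reshape(-1,3),cv2.Rodrigues(R)[0],t,K,d)[0].reshape(-1,2)
def tri(rays):
    A=np.zeros((3,3));b=np.zeros(3)
    for o,D in rays: M=np.eye(3)-np.outer(D,D);A+=M;b+=M@o
    return np.linalg.solve(A,b)
HS={"yellow":[(20,34)],"green":[(45,85)],"red":[(0,8),(172,180)]}
def blobs(img,col,smin=150,vmin=90,amin=15):
    h=cv2.cvtColor(img,cv2.COLOR_RGB2HSV); m=0
    for a,b in HS[col]: m=m|cv2.inRange(h,(a,smin,vmin),(b,255,255))
    n,l,s,ce=cv2.connectedComponentsWithStats(m)
    return [(s[i],ce[i].round(1),cv2.minAreaRect(np.argwhere(l==i)[:,::-1].astype(np.float32))) for i in range(1,n) if s[i][4]>=amin],l
def shot(n):
    st=status.observe(); im=eyes.capture(n); return im,cam(n,st)
def togo(pos,rot,st=None):
    "shift (30mm) and turn (5deg) in tool axes from the measured pose"
    st=st or status.observe(); R0=Ro.from_euler("xyz",st["ee_rot"])
    s=R0.inv().apply(np.array(pos)-st["eef_pos"])/.03
    t=(R0.inv()*Ro.from_matrix(rot)).as_rotvec(degrees=True)/5
    return np.r_[s,t].round(2)
E
python3 - <<'E'
from h import *
im=cv2.imread("pics/top0.png")[:,:,::-1].copy(); c=cam("top")
ims=cv2.imread("pics/side0.png")[:,:,::-1].copy(); cs=cam("side")
print("cams",(-c[2].T@c[3]).round(3),(-cs[2].T@cs[3]).round(3))
for col in HS:
    for s,ce,rc in blobs(im,col)[0]:
        if 230<ce[0]<470 and 250<ce[1]<340: print(col,s,ce,plane(c,[ce],.115).round(3))
P=[(378,285),(433,292),(351,218),(293,312)]
print(plane(c,P,[.042,.042,.005,.04] if 0 else .03).round(3))
a=cv2.resize(im[165:245,300:400],(800,600),interpolation=3)[:,:,::-1][:, :400*2]
a=cv2.resize(im[160:250,320:395],(400,480),interpolation=3); b=cv2.resize(ims[225:310,370:440],(395,480),interpolation=3)
cv2.imwrite("pics/probe.png",np.hstack([a,b])[:,:,::-1])
E
```

```text
cams [0.059 0.02  0.867] [ 0.187 -0.845  0.834]
yellow [248 294  18   8  93] [256.9 298. ] [[0.425 0.133 0.115]]
yellow [255 311  11   3  21] [260. 312.] [[0.396 0.127 0.115]]
red [434 265  17  33 172] [442.8 284.8] [[ 0.427 -0.225  0.115]]
red [414 268  18  48 130] [422.6 291.6] [[ 0.416 -0.183  0.115]]
red [315 286  19   9 133] [324.2 290. ] [[0.433 0.004 0.115]]
red [446 300   6  13  32] [448.8 306.1] [[ 0.383 -0.227  0.115]]
red [319 304  12   3  23] [324.7 305. ] [[0.402 0.005 0.115]]
red [430 318  21   6  56] [441.8 320.9] [[ 0.354 -0.208  0.115]]
[[ 0.479 -0.114  0.03 ]
 [ 0.454 -0.228  0.03 ]
 [ 0.66  -0.074  0.03 ]
 [ 0.429  0.07   0.03 ]]
```

View pics/probe.png

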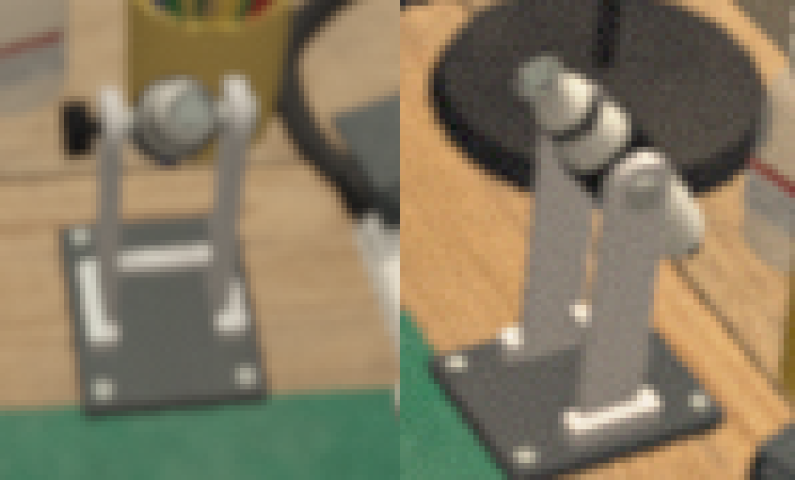

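The crop shows the lens at top (353,180) and side (395,239). Next I'll get the first move to a wrist-camera viewpoint.

```bash
python3 - <<'E'
from h import *
c=cam("top");cs=cam("side")
rays=[]
for cc,p in((c,(352.8,179.7)),(cs,(394.8,239.2))):
    o,D=ray(cc,[p]);rays.append((o,D[0]))
print("lens",tri(rays).round(3))
print("base c",plane(c,[(335.9+0,234),(370,232),(366,205),(333,204)],.01).round(3))
R=Ro.from_euler("xyz",[np.pi,0,np.pi]).as_matrix()
print(togo([.34,-.03,.33],R))
E
```

```text
lens [ 0.642 -0.07   0.185]
base c [[ 0.63  -0.036  0.01 ]
 [ 0.63  -0.117  0.01 ]
 [ 0.711 -0.117  0.01 ]
 [ 0.72  -0.036  0.01 ]]
[-11.03 -18.04  -3.29  -0.02  -0.    -3.84]
```

>>> drive_tool:
  steps: "-4.6 -7.5 -3.3 0 0 0 85; -4.6 -7.5 -3.3 0 0 0 85; -4.6 -7.5 -3.3 0 0 0 85; -4.6 -7.5 -3.3 0 0 0 85; -4.6 -7.5 -3.3 0 0 0 85"

```text
time: 0.78
eef_pos: [0.2619, 0.3303, 0.3315]
ee_rot: [3.14, 0.001, 2.805]
wrist_force: [0.6, 0.3, 0.6]
width: 0.0848
grasp_force: 0.0
```

>>> drive_tool:
  steps: "-6.43 -10.54 0 0 0 -3.84 85; -6.43 -10.54 0 0 0 -3.84 85; -6.43 -10.54 0 0 0 -3.84 85; -6.43 -10.54 0 0 0 -3.84 85; -6.43 -10.54 0 0 0 -3.84 85"

```text
time: 1.4
eef_pos: [0.3237, 0.0456, 0.3304]
ee_rot: [3.142, 0.001, -3.141]
wrist_force: [1.1, -0.3, -0.9]
width: 0.0854
grasp_force: 0.0
```

>>> drive_tool:
  steps: "-0.5 -2 0 0 0 0 85; -0.5 -2 0 0 0 0 85; -0.5 -2 0 0 0 0 85"

```text
time: 1.78
eef_pos: [0.3385, -0.0127, 0.3301]
ee_rot: [3.141, -0.001, 3.14]
wrist_force: [0.2, 0.0, 0.2]
width: 0.0851
grasp_force: 0.0
```

```bash
python3 - <<'E'
from h import *
im,c=shot("wrist"); cv2.imwrite("pics/w1.png",im[:,:,::-1]); np.save("w1.npy",np.array(c,object),allow_pickle=True)
for col in HS:
    for s,ce,rc in blobs(im,col,130,70,40)[0]: print(col,s,ce,np.round(rc[1],1),round(rc[2]),plane(c,[ce],.117).round(4)[0,:2],plane(c,[ce],.042).round(4)[0,:2])
E
```

```text
yellow [451 257  27   6 122] [464.3 259.6] [ 5. 26.] 90 [0.3955 0.1145] [0.4252 0.1415]
yellow [462 279  39  17 566] [480.8 287. ] [15.2 38.4] 86 [0.4239 0.1338] [0.4596 0.1649]
yellow [440 380   8   7  40] [443.6 383.2] [4.7 7.9] 72 [0.5357 0.1086] [0.595  0.1344]
red [115 219  47  11 216] [136.9 224.1] [ 6.4 46.8] 84 [ 0.3601 -0.1881] [ 0.3823 -0.2248]
red [149 233  29  93 594] [163.  278.1] [95.8  6.4] 76 [ 0.4139 -0.1708] [ 0.4475 -0.2038]
red [112 236   9  14  77] [116.2 242.3] [12.6  6.1] 75 [ 0.3777 -0.2109] [ 0.4036 -0.2524]
red [133 248  12  27 173] [138.5 260.7] [25.4  7.4] 75 [ 0.3961 -0.1921] [ 0.4259 -0.2297]
red [332 263  25   6 126] [343.8 265.6] [ 5. 24.] 90 [0.4011 0.0016] [0.432  0.0048]
red [ 97 264  23  36 543] [108.5 281.4] [36.9 15.2] 74 [ 0.4177 -0.2257] [ 0.4521 -0.2703]
red [126 284  18  45 265] [134.9 306.4] [45.6  6.4] 72 [ 0.4446 -0.2036] [ 0.4846 -0.2435]
red [328 286  38  16 542] [346.1 293.7] [15. 37.] 90 [0.4301 0.0041] [0.4672 0.0078]
```

View pics/w1.png

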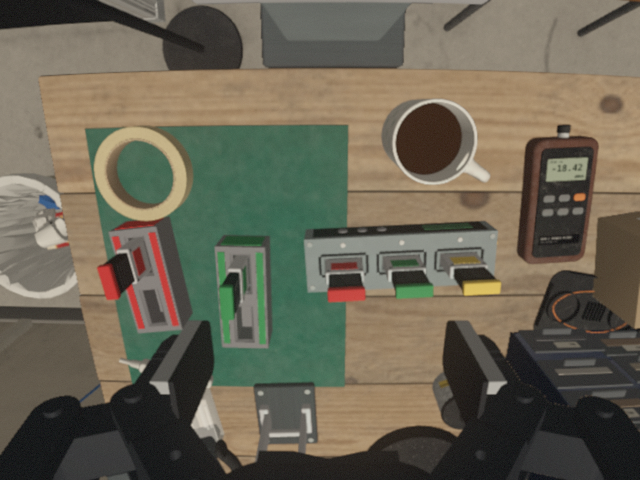

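The wrist view shows the dock tags (346,294), (413,291) and (481,287), with the free pockets at about (153,305) in the reject nest and (244,325) in the pass nest. Next I'll measure the strips and pockets.

```bash
python3 - <<'E'
from h import *
im=cv2.imread("pics/w1.png")[:,:,::-1].copy(); c=np.load("w1.npy",allow_pickle=True)
hs=cv2.cvtColor(im,cv2.COLOR_RGB2HSV)
print("hsv",[hs[y,x].tolist() for x,y in((413,291),(229,300),(265,300),(153,305),(244,325),(300,300))])
HS["green"]=[(50,75)]
def rect(px,z):
    P=plane(c,px,z)[:,:2]*1000; q=cv2.minAreaRect(P.astype(np.float32)); return np.round(q[0],1),np.round(q[1],1),round(q[2],1)
B,l=blobs(im,"green",140,60,40)
n=1
for s,ce,rc in B:
    k=l[int(round(ce[1])),int(round(ce[0]))]; px=np.argwhere(l==k)[:,::-1] if k else []
    print("green",s,ce,len(px) and (rect(px,.117),rect(px,.042)))
B,l=blobs(im,"red",130,70,40)
for s,ce,rc in B:
    k=l[int(round(ce[1])),int(round(ce[0]))]; px=np.argwhere(l==k)[:,::-1] if k else []
    print("red",s,ce,len(px) and (rect(px,.117),rect(px,.042)))
a=cv2.resize(im[210:360,85:285],(800,600),interpolation=3); cv2.imwrite("pics/n1.png",a[:,:,::-1])
E
```

```text
hsv [[64, 112, 150], [65, 121, 145], [35, 23, 135], [19, 30, 69], [19, 21, 134], [75, 107, 105]]
red [115 219  47  11 216] [136.9 224.1] ((array([ 359.6, -187.4]), array([ 6. , 45.7]), 6.0), (array([ 381.7, -223.9]), array([ 7.3, 55.4]), 6.0))
red [149 233  29  93 594] [163.  278.1] ((array([ 416.7, -170.5]), array([97.2,  6.3]), 6.0), (array([ 450.9, -203.6]), array([117.6,   7.6]), 6.0))
red [112 236   9  14  77] [116.2 242.3] ((array([ 377.9, -210.7]), array([12.5,  6.2]), 5.4), (array([ 403.9, -252.2]), array([15.1,  7.5]), 5.4))
red [133 248  12  27 173] [138.5 260.7] ((array([ 396.5, -192. ]), array([26. ,  7.5]), 5.5), (array([ 426.5, -229.6]), array([31.5,  9.1]), 5.5))
red [332 263  25   6 126] [343.8 265.6] ((array([401. ,   1.8]), array([22.4,  5. ]), 89.9), (array([431.9,   5. ]), array([27.2,  6.1]), 89.9))
red [ 97 264  23  36 543] [108.5 281.4] ((array([ 418.2, -225.6]), array([37.3, 16.1]), 5.4), (array([ 452.7, -270.2]), array([45.2, 19.5]), 5.4))
red [126 284  18  45 265] [134.9 306.4] ((array([ 444.8, -203.7]), array([48.7,  6.7]), 7.0), (array([ 484.8, -243.7]), array([59. ,  8.1]), 7.0))
red [328 286  38  16 542] [346.1 293.7] ((array([430. ,   4.6]), array([35.6, 15.9]), 89.9), (array([467. ,   8.4]), array([43.1, 19.3]), 89.9))
```

View pics/n1.png

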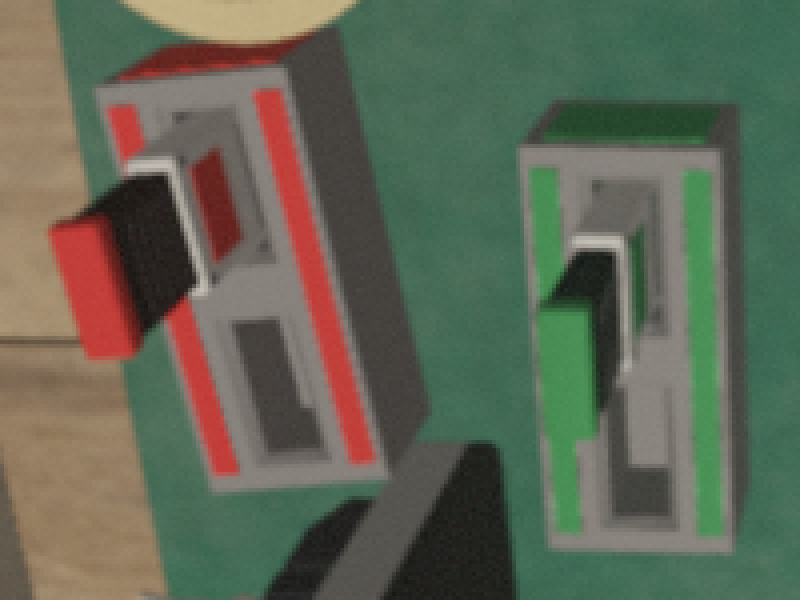

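The crop (4x, offset 85,210) shows both nest tops, their strips and their free pockets clearly. The reject pocket corners are about (218,320) to (328,455), and the pass pocket runs from about (608,390) to (675,525).

```bash
python3 - <<'E'
from h import *
im=cv2.imread("pics/w1.png")[:,:,::-1].copy(); c=np.load("w1.npy",allow_pickle=True)
h=cv2.cvtColor(im,cv2.COLOR_RGB2HSV); m=cv2.inRange(h,(50,100,118),(72,255,255)); m[:,:200]=0
n,l,s,ce=cv2.connectedComponentsWithStats(m)
for i in range(1,n):
    if s[i][4]<40: continue
    px=np.argwhere(l==i)[:,::-1]
    for z in(.117,.115,.042):
        q=cv2.minAreaRect((plane(c,px,z)[:,:2]*1000).astype(np.float32)); print(s[i],z,np.round(q[0],1),np.round(q[1],1),round(q[2],1))
def w(P): return (plane(c,np.array(P)/4+[84.6,209.6],.042)*1000).round(1)[:,:2]
for nm,P in dict(rtop=[(96,88),(285,66),(385,475),(212,492)],rpock=[(218,321),(281,317),(328,456),(262,466)],gtop=[(520,148),(720,150),(733,552),(550,549)],gpock_end=[(604,525),(677,528)]).items(): print(nm,w(P).tolist(),w(P).mean(0))
E
```

```text
[218 253   8  32 171] 0.117 [ 404.1 -113.4] [ 5.7 31.6] 89.8
[218 253   8  32 171] 0.115 [ 405. -114.] [ 5.8 31.8] 89.8
[218 253   8  32 171] 0.042 [ 435.7 -134.4] [ 6.9 38.2] 89.8
[257 253   8  91 477] 0.117 [436.7 -78.3] [ 5.3 96.8] 88.5
[257 253   8  91 477] 0.115 [437.8 -78.6] [ 5.3 97.3] 88.5
[257 253   8  91 477] 0.042 [475.1 -91.9] [  6.4 117.1] 88.5
[396 286  37  12 362] 0.117 [428.   69.1] [10.8 34.6] 2.5
[396 286  37  12 362] 0.115 [429.   69.6] [10.8 34.7] 2.5
[396 286  37  12 362] 0.042 [464.6  86.6] [13.  41.8] 2.5
[220 288  14  55 494] 0.117 [ 454.1 -112.3] [11.8 60.2] 88.7
[220 288  14  55 494] 0.115 [ 455.2 -112.8] [11.9 60.5] 88.7
[220 288  14  55 494] 0.042 [ 496.1 -133. ] [14.3 72.9] 88.7
rtop [[390.9, -259.1], [384.7, -203.5], [513.9, -191.1], [520.6, -246.2]] [ 452.525 -224.975]
rpock [[462.7, -234.8], [461.3, -215.5], [507.5, -207.9], [511.3, -228.9]] [ 485.7   -221.775]
gtop [[408.9, -139.7], [409.6, -83.6], [540.2, -86.7], [539.5, -143.0]] [ 474.55 -113.25]
gpock_end [[530.8, -125.6], [531.7, -103.4]] [ 531.25 -114.5 ]
```

>>> drive_tool:
  steps: "-2.95 2.72 3 0 0 -10 45; -2.95 2.72 3 0 0 -10 45; -2.95 2.72 3 0 0 -10 45; -2.95 2.72 3 0 0 -10 45; -2.95 2.72 3 0 0 -10 45"

```text
time: 2.45
eef_pos: [0.4264, 0.0719, 0.2398]
ee_rot: [3.14, -0.001, -2.258]
wrist_force: [0.2, 0.6, -0.1]
width: 0.0453
grasp_force: 0.0
```

>>> drive_tool:
  steps: "0 0 1.33 0 0 -8.54 45; 0 0 1.33 0 0 -8.54 45; 0 0 1.33 0 0 -8.54 45; 0 0 1.33 0 0 -8.54 45; 0 0 1.33 0 0 -8.54 45"

```text
time: 3.08
eef_pos: [0.4267, 0.0712, 0.2005]
ee_rot: [3.141, 0.0, -1.521]
wrist_force: [-0.3, 0.6, -0.2]
width: 0.0451
grasp_force: 0.0
```

```bash
cat >> h.py <<'E'
def down(yaw): return Ro.from_euler("xyz",[np.pi,0,yaw]).as_matrix()
E
python3 - <<'E'
from h import *
print(togo([.427,.069,.074],down(-np.pi/2+.047)))
im,c=shot("wrist"); cv2.imwrite("pics/w2.png",im[:,:,::-1])
h=cv2.cvtColor(im,cv2.COLOR_RGB2HSV)
for nm,lo,hi in(("g",(50,100,118),(72,255,255)),("r",(0,130,70),(8,255,255)),("y",(20,130,90),(34,255,255))):
    n,l,s,ce=cv2.connectedComponentsWithStats(cv2.inRange(h,lo,hi))
    for i in range(1,n):
        if s[i][4]<150: continue
        px=np.argwhere(l==i)[:,::-1]; q=cv2.minAreaRect((plane(c,px,.117)[:,:2]*1000).astype(np.float32)); print(nm,s[i],np.round(q[0],1),np.round(q[1],1),round(q[2],1))
E
```

```text
[ 0.07 -0.01  4.22  0.    0.    0.03]
g [ 316  220   21   57 1115] [427.   69.8] [11.8 34.9] 2.3
r [ 314   99   25   68 1578] [430.2   4. ] [13.1 35.2] 2.8
y [108 271  22  35 200] [553.9 102.4] [ 5.6 23. ] 22.8
y [ 316  317   22   53 1069] [423.6 134.4] [13.7 38.9] 2.8
```

>>> drive_tool:
  steps: "0.06 0 2 0 0 0 45; 0.06 0 4.22 0 0 0 45; 0.06 0 4.22 0 0 0 45; 0.06 0 4.22 0 0 0 45"
  grip_force: 60

```text
time: 3.62
eef_pos: [0.4282, 0.0677, 0.075]
ee_rot: [-3.141, -0.0, -1.523]
wrist_force: [0.1, -0.1, -0.2]
width: 0.0449
grasp_force: 0.0
```

>>> drive_tool:
  steps: "0 0 0 0 0 0 5; 0 0 0 0 0 0 5; 0 0 0 0 0 0 5; 0 0 0 0 0 0 5"
  grip_force: 60

```text
time: 4.12
eef_pos: [0.4288, 0.0672, 0.0764]
ee_rot: [-3.139, -0.0, -1.524]
wrist_force: [-2.3, -0.0, 8.6]
width: 0.0116
grasp_force: 58.6
```

>>> drive_tool:
  steps: "0 0 -1 0 0 0 5; 0 0 -2 0 0 0 5; 0 0 -4 0 0 0 5; 0 0 -5.8 0 0 0 5; 0 0 -5.8 0 0 0 5"

```text
time: 4.75
eef_pos: [0.4316, 0.0672, 0.2543]
ee_rot: [-3.129, -0.001, -1.524]
wrist_force: [-0.0, 0.4, -0.9]
width: 0.0112
grasp_force: 61.1
```

```bash
python3 - <<'E'
from h import *
print(status.observe()["eef_pos"],togo([.5073,-.1141,.25],down(np.pi-.025)))
E
```

```text
[0.43163592 0.0671692  0.25429491] [ 6.15 -2.23  0.18 -0.12  0.12 18.83]
```

>>> drive_tool:
  steps: "6.15 -2.2 0 0 0 10 5; 6.15 -2.2 0 0 0 10 5; 6.15 -2.2 0 0 0 10 5; 6.15 -2.2 0 0 0 10 5; 6.15 -2.2 0 0 0 10 5"

```text
time: 5.38
eef_pos: [0.5018, -0.1153, 0.2468]
ee_rot: [3.14, -0.001, -2.403]
wrist_force: [0.3, 0.1, -0.2]
width: 0.0116
grasp_force: 61.0
```

>>> drive_tool:
  steps: "0 0 0 0 0 8.8 5; 0 0 0 0 0 8.8 5; 0 0 0 0 0 8.8 5; 0 0 0 0 0 8.8 5; 0 0 0 0 0 8.8 5"

```text
time: 6.0
eef_pos: [0.5015, -0.1138, 0.2471]
ee_rot: [3.141, -0.001, 3.12]
wrist_force: [-1.0, 0.1, -1.2]
width: 0.0114
grasp_force: 61.0
```

```bash
python3 - <<'E'
from h import *
im,c=shot("wrist"); cv2.imwrite("pics/w3.png",im[:,:,::-1])
st=status.observe(); print(st["eef_pos"],st["ee_rot"],togo([.5073,-.1141,.15],down(np.pi-.025)))
print(status.observe()["qpos"])
h=cv2.cvtColor(im,cv2.COLOR_RGB2HSV)
for nm,lo,hi in(("g",(50,100,118),(72,255,255)),("r",(0,130,70),(8,255,255))):
    n,l,s,ce=cv2.connectedComponentsWithStats(cv2.inRange(h,lo,hi))
    for i in range(1,n):
        if s[i][4]<150: continue
        px=np.argwhere(l==i)[:,::-1]
        for z in(.042,.115): q=cv2.minAreaRect((plane(c,px,z)[:,:2]*1000).astype(np.float32)); print(nm,s[i],z,np.round(q[0],1),np.round(q[1],1),round(q[2],1))
E
```

```text
[ 0.50158137 -0.11386126  0.24727737] [ 3.14126567e+00 -1.03142168e-03  3.12073946e+00] [-0.19 -0.01  3.24  0.   -0.01  0.05]
[-3.48942402e-01  7.23280403e-02 -2.37703603e-01  1.26184645e+00
 -2.28198473e-05 -3.28089024e-01]
g [ 298   97   11  139 1100] 0.042 [ 472.4 -134.5] [  6.8 116.9] 88.7
g [ 298   97   11  139 1100] 0.115 [ 460.9 -130. ] [ 5.4 92.4] 88.7
g [ 350   97   11  139 1122] 0.042 [473.3 -91. ] [  7.1 117. ] 88.5
g [ 350   97   11  139 1122] 0.115 [461.6 -95.6] [ 5.6 92.5] 88.5
g [321 110  19  55 998] 0.042 [ 446.5 -111.5] [14.8 43.9] 88.5
g [321 110  19  55 998] 0.115 [ 440.4 -111.8] [11.7 34.7] 88.5
g [ 307  357   43   92 3664] 0.042 [ 718.9 -118.8] [ 42.1 119.9] 88.8
g [ 307  357   43   92 3664] 0.115 [ 655.7 -117.6] [33.2 94.8] 88.8
r [ 202   69   37  144 1314] 0.042 [ 449.2 -203. ] [118.7   7.7] 6.0
r [ 202   69   37  144 1314] 0.115 [ 442.6 -184.1] [93.9  6.1] 6.0
r [ 136   78   55  141 2024] 0.042 [ 454.6 -252.4] [118.7  20.4] 6.2
r [ 136   78   55  141 2024] 0.115 [ 446.8 -223.2] [93.9 16.1] 6.2
r [182  88  14  37 256] 0.042 [ 417.9 -226.2] [29.   5.9] 5.6
r [182  88  14  37 256] 0.115 [ 417.8 -202.5] [22.9  4.7] 5.6
r [ 480  108   57   23 1160] 0.042 [433.3  36.7] [17.2 48.4] 2.9
r [ 480  108   57   23 1160] 0.115 [429.9   5.3] [13.6 38.3] 2.9
```

View pics/w3.png

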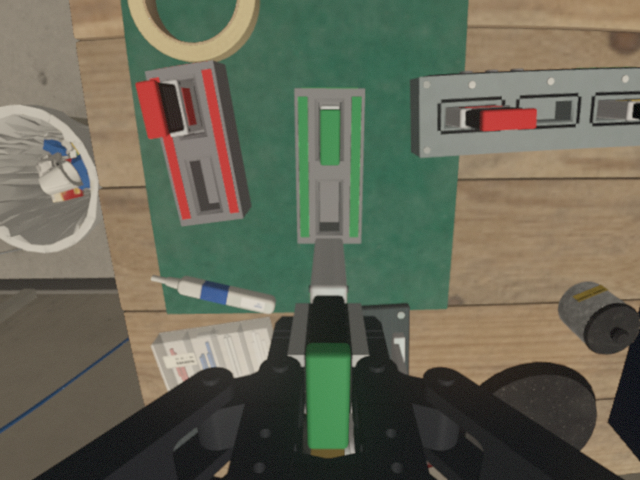

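The module hangs square in the gripper over the nest. Its tag is at (328,403), and the free pocket at (329,205) is clear.

```bash
python3 - <<'E'
from h import *
im=cv2.imread("pics/w3.png")[:,:,::-1].copy();st=status.observe();c=cam("wrist",st)
m=cv2.inRange(cv2.cvtColor(im,cv2.COLOR_RGB2HSV),(50,100,80),(75,255,255));m[:352]=0
n,l,s,ce=cv2.connectedComponentsWithStats(m);i=1+s[1:,4].argmax();px=np.argwhere(l==i)[:,::-1]
q=cv2.minAreaRect((plane(c,px,.288)[:,:2]*1000).astype(np.float32));print(s[i],q)
print(st["eef_pos"],togo([.5038,-.1137,.1],down(np.pi-.025)))
E
```

```text
[ 306  352   45   97 4085] ((505.328125, -114.89154052734375), (13.200129508972168, 37.01348876953125), 88.72924041748047)
[ 0.50158137 -0.11386126  0.24727737] [-0.08  0.01  4.91  0.   -0.01  0.05]
```

>>> drive_tool:
  steps: "-0.05 0.02 2 0 0 0.05 5; -0.05 0.02 4 0 0 0.05 5; -0.05 0.02 4.4 0 0 0.05 5; -0.05 0.02 4.4 0 0 0.05 5"

```text
time: 6.55
eef_pos: [0.5035, -0.1134, 0.116]
ee_rot: [3.141, -0.001, 3.116]
wrist_force: [0.0, 0.3, -1.0]
width: 0.0112
grasp_force: 61.0
```

>>> drive_tool:
  steps: "0 0 0.3 0 0 0 5; 0 0 0.5 0 0 0 5; 0 0 0.7 0 0 0 5; 0 0 0.9 0 0 0 5; 0 0 0.9 0 0 0 5"

```text
time: 7.18
eef_pos: [0.503, -0.1132, 0.0883]
ee_rot: [3.141, -0.001, 3.115]
wrist_force: [-0.3, 0.4, 0.1]
width: 0.0113
grasp_force: 61.0
```

In the pocket without contact; now down to the floor.

>>> drive_tool:
  steps: "0 0 0.2 0 0 0 5; 0 0 0.35 0 0 0 5; 0 0 0.43 0 0 0 5; 0 0 0.49 0 0 0 5; 0 0 0.49 0 0 0 5"

```text
time: 7.8
eef_pos: [0.5036, -0.1134, 0.0744]
ee_rot: [3.142, -0.0, 3.115]
wrist_force: [-1.2, -0.4, 1.1]
width: 0.0117
grasp_force: 61.4
```

>>> drive_tool:
  steps: "0 0 0.03 0 0 0 5; 0 0 0.06 0 0 0 5; 0 0 0.09 0 0 0 5; 0 0 0.09 0 0 0 5"

```text
time: 8.3
eef_pos: [0.5039, -0.1136, 0.0743]
ee_rot: [-3.141, 0.001, 3.115]
wrist_force: [-6.7, 2.1, 18.4]
width: 0.0116
grasp_force: 64.6
```

>>> drive_tool:
  steps: "0 0 -0.06 0 0 0 5; 0 0 -0.06 0 0 0 40; 0 0 -0.06 0 0 0 40; 0 0 -0.06 0 0 0 40; 0 0 -0.06 0 0 0 40"

```text
time: 8.93
eef_pos: [0.5036, -0.1134, 0.073]
ee_rot: [3.141, -0.0, 3.115]
wrist_force: [-0.4, 0.3, 0.9]
width: 0.0398
grasp_force: 0.0
```

>>> drive_tool:
  steps: "0 0 -1 0 0 0 40; 0 0 -3 0 0 0 40; 0 0 -4.5 0 0 0 40; 0 0 -4.5 0 0 0 40"

```text
time: 9.43
eef_pos: [0.5069, -0.1146, 0.2129]
ee_rot: [-3.139, 0.009, 3.115]
wrist_force: [-0.0, 0.1, -0.5]
width: 0.04
grasp_force: 0.0
```

```bash
python3 - <<'E'
from h import *
st=status.observe();print(st["eef_pos"],st["ee_rot"],togo([.4315,.003,.21],down(-np.pi/2+.047)))
im,c=shot("side")
m=cv2.inRange(cv2.cvtColor(im,cv2.COLOR_RGB2HSV),(50,90,80),(72,255,255))
n,l,s,ce=cv2.connectedComponentsWithStats(m)
for i in range(1,n):
    if s[i][4]>40 and s[i][4]<400: print(s[i],ce[i])
print(proj(c,[(.506,-.1137,.115),(.441,-.112,.115)]).round(0))
E
```

```text
[ 0.50694911 -0.11460404  0.21294011] [-3.13859321  0.00903609  3.11494085] [  2.62   3.85   0.06  -0.11   0.05 -18.84]
[360 281  14  17  81] [366.65432099 288.71604938]
[337 284  18   8  87] [345.81609195 287.37931034]
[309 291  19   9  97] [317.8556701  294.94845361]
[358 295  35  27 332] [376.59036145 309.74698795]
[341 305  11   6  47] [345.53191489 307.46808511]
[242 313  41  26 264] [264.43181818 326.51515152]
[313 312  11   7  51] [318.03921569 315.07843137]
[309 314  50  15 135] [333.76296296 321.12592593]
[246 329  12  13  41] [251.14634146 334.7804878 ]
[250 338  13  10  53] [256.05660377 342.35849057]
[260 339  20  16 118] [270.5       346.8220339]
[295 341  19  18  91] [303.41758242 348.53846154]
[253 350  16  16  89] [259.25842697 357.76404494]
[269 370  12  17  70] [274.25714286 378.4       ]
[270 404  17  10  57] [276.01754386 407.64912281]
[[346. 289.]
 [317. 295.]]
```

>>> drive_tool:
  steps: "2.5 3.95 0 0 0 -10 40; 2.5 3.95 0 0 0 -10 40; 2.5 3.95 0 0 0 -10 40; 2.5 3.95 0 0 0 -10 40; 2.5 3.95 0 0 0 -10 40"

```text
time: 10.1
eef_pos: [0.4301, 0.0076, 0.2062]
ee_rot: [3.138, -0.002, -2.29]
wrist_force: [0.1, -0.2, 0.4]
width: 0.0401
grasp_force: 0.0
```

>>> drive_tool:
  steps: "0 0 0 0 0 -8.84 40; 0 0 0 0 0 -8.84 40; 0 0 0 0 0 -8.84 40; 0 0 0 0 0 -8.84 40; 0 0 0 0 0 -8.84 40"

```text
time: 10.72
eef_pos: [0.4305, 0.0072, 0.2064]
ee_rot: [3.138, 0.001, -1.525]
wrist_force: [0.1, -0.1, 0.1]
width: 0.0401
grasp_force: 0.0
```

```bash
python3 - <<'E'
from h import *
st=status.observe();print(st["eef_pos"],st["ee_rot"],togo([.431,.0045,.075],down(-np.pi/2+.047)))
E
```

```text
[0.43045879 0.00721513 0.20643933] [ 3.13799454e+00  6.31210755e-04 -1.52521175e+00] [ 0.09 -0.03  4.38  0.04  0.01 -0.02]
```

>>> drive_tool:
  steps: "0.09 0 2 0.04 0 0 40; 0.09 0 4.38 0.04 0 0 40; 0.09 0 4.38 0.04 0 0 40; 0.09 0 4.38 0.04 0 0 40"

```text
time: 11.22
eef_pos: [0.4318, 0.0044, 0.077]
ee_rot: [-3.139, 0.0, -1.525]
wrist_force: [-0.5, 0.7, -0.0]
width: 0.0402
grasp_force: 0.0
```

>>> drive_tool:
  steps: "0 0 0 0 0 0 5; 0 0 0 0 0 0 5; 0 0 0 0 0 0 5; 0 0 0 0 0 0 5"
  grip_force: 60

```text
time: 11.72
eef_pos: [0.4321, 0.0039, 0.0791]
ee_rot: [-3.138, -0.001, -1.525]
wrist_force: [-4.1, 0.0, 8.7]
width: 0.0118
grasp_force: 58.5
```

>>> drive_tool:
  steps: "0 0 -1 0 0 0 5; 0 0 -2 0 0 0 5; 0 0 -4 0 0 0 5; 0 0 -5.8 0 0 0 5; 0 0 -5.8 0 0 0 5"

```text
time: 12.35
eef_pos: [0.4357, 0.0037, 0.2577]
ee_rot: [-3.124, -0.003, -1.524]
wrist_force: [0.4, -0.5, -0.4]
width: 0.0119
grasp_force: 58.9
```

```bash
python3 - <<'E'
from h import *
st=status.observe();print(st["eef_pos"],st["ee_rot"],togo([.4835,-.2215,.25],down(np.pi+.105)))
E
```

```text
[0.43569772 0.00373695 0.25773342] [-3.12446542e+00 -2.56432092e-03 -1.52439460e+00] [ 7.57 -1.24  0.3  -0.18  0.12 17.33]
```

>>> drive_tool:
  steps: "7.5 -1.15 0.1 0 0 9 5; 7.5 -1.15 0.1 0 0 9 5; 7.5 -1.15 0.1 0 0 9 5; 7.5 -1.15 0.1 0 0 9 5; 7.5 -1.15 0.1 0 0 9 5"

```text
time: 12.98
eef_pos: [0.4764, -0.2214, 0.2473]
ee_rot: [-3.139, 0.002, -2.315]
wrist_force: [0.3, 0.4, -1.9]
width: 0.0114
grasp_force: 58.9
```

>>> drive_tool:
  steps: "0 0 0 0 0 8.33 5; 0 0 0 0 0 8.33 5; 0 0 0 0 0 8.33 5; 0 0 0 0 0 8.33 5; 0 0 0 0 0 8.33 5"

```text
time: 13.6
eef_pos: [0.4757, -0.2176, 0.2477]
ee_rot: [3.141, 0.003, -3.033]
wrist_force: [-0.1, -0.7, -1.3]
width: 0.0116
grasp_force: 58.9
```

```bash
python3 - <<'E'
from h import *
st=status.observe()
im,c=shot("wrist"); cv2.imwrite("pics/w4.png",im[:,:,::-1])
print(st["eef_pos"],st["ee_rot"],togo([.4835,-.2218,.115],down(np.pi+.105)))
h=cv2.cvtColor(im,cv2.COLOR_RGB2HSV);m=cv2.inRange(h,(0,130,70),(8,255,255))|cv2.inRange(h,(172,130,70),(180,255,255))
n,l,s,ce=cv2.connectedComponentsWithStats(m)
for i in range(1,n):
    if s[i][4]<150: continue
    px=np.argwhere(l==i)[:,::-1]
    for z in(.042,.115,st["eef_pos"][2]+.038): q=cv2.minAreaRect((plane(c,px,z)[:,:2]*1000).astype(np.float32)); print(s[i],round(z,3),np.round(q[0],1),np.round(q[1],1),round(q[2],1))
E
```

```text
[ 0.47574436 -0.21755592  0.24771066] [ 3.14095051e+00  2.84645087e-03 -3.03311753e+00] [-0.23 -0.16  4.43  0.01  0.03  0.05]
[ 294  101   11  139 1220] 0.042 [ 454.3 -245. ] [117.8   7.5] 6.0
[ 294  101   11  139 1220] 0.115 [ 441.1 -241.4] [93.2  5.9] 6.0
[ 294  101   11  139 1220] 0.286 [ 410.4 -232.9] [35.5  2.3] 6.0
[ 345  101   12  139 1235] 0.042 [ 449.6 -201.8] [117.9   7.5] 6.0
[ 345  101   12  139 1235] 0.115 [ 437.4 -207.2] [93.2  6. ] 6.0
[ 345  101   12  139 1235] 0.286 [ 409.  -219.9] [35.5  2.3] 6.0
[ 314  115   21   55 1041] 0.042 [ 426.3 -226.4] [44.3 16.3] 6.5
[ 314  115   21   55 1041] 0.115 [ 419.  -226.7] [35.  12.9] 6.5
[ 314  115   21   55 1041] 0.286 [ 402.  -227.3] [13.3  4.9] 6.5
[ 305  333   46  105 4509] 0.042 [ 672.3 -196.7] [132.6  45.1] 6.3
[ 305  333   46  105 4509] 0.115 [ 613.5 -203.2] [104.8  35.7] 6.3
[ 305  333   46  105 4509] 0.286 [ 476.  -218.4] [39.9 13.6] 6.3
```

>>> drive_tool:
  steps: "-0.27 -0.12 2 0 0.03 0.04 5; -0.27 -0.12 4 0 0.03 0.04 5; -0.27 -0.12 4.4 0 0.03 0.04 5; -0.27 -0.12 4.4 0 0.03 0.04 5"

```text
time: 14.15
eef_pos: [0.485, -0.2213, 0.1162]
ee_rot: [3.141, 0.0, -3.039]
wrist_force: [0.2, -0.6, -0.3]
width: 0.0119
grasp_force: 58.9
```

>>> drive_tool:
  steps: "0 0 0.3 0 0 0 5; 0 0 0.5 0 0 0 5; 0 0 0.7 0 0 0 5; 0 0 0.9 0 0 0 5; 0 0 0.9 0 0 0 5"

```text
time: 14.78
eef_pos: [0.4913, -0.2233, 0.1012]
ee_rot: [-3.137, 0.014, -3.039]
wrist_force: [-12.2, 9.7, 54.1]
width: 0.0118
grasp_force: 61.1
```

Contact on the rim. I'll lift off and look.

>>> drive_tool:
  steps: "0 0 -0.9 0 0 0 5; 0 0 -1.5 0 0 0 5; 0 0 -1.5 0 0 0 5"

```text
time: 15.15
eef_pos: [0.4871, -0.2227, 0.1366]
ee_rot: [-3.138, 0.005, -3.04]
wrist_force: [0.4, -0.6, -1.8]
width: 0.0114
grasp_force: 59.3
```

```bash
python3 - <<'E'
from h import *
st=status.observe()
im,c=shot("wrist"); cv2.imwrite("pics/w5.png",im[:,:,::-1])
print(st["eef_pos"],st["ee_rot"])
h=cv2.cvtColor(im,cv2.COLOR_RGB2HSV);m=cv2.inRange(h,(0,130,70),(8,255,255))|cv2.inRange(h,(172,130,70),(180,255,255))
n,l,s,ce=cv2.connectedComponentsWithStats(m)
for i in range(1,n):
    if s[i][4]<150: continue
    px=np.argwhere(l==i)[:,::-1]
    for z in(.042,.115,st["eef_pos"][2]+.038): q=cv2.minAreaRect((plane(c,px,z)[:,:2]*1000).astype(np.float32)); print(s[i],round(z,3),np.round(q[0],1),np.round(q[1],1),round(q[2],1))
s=eyes.capture("side")
cv2.imwrite("pics/cmp.png",np.hstack([cv2.resize(im[60:380,215:435],(400,580),interpolation=3),cv2.resize(s[290:390,295:365],(400,580),interpolation=3)])[:,:,::-1])
E
```

```text
[ 0.48711364 -0.22273663  0.13657006] [-3.13793208  0.0054762  -3.03987051]
[ 288   80   19  202 2651] 0.042 [ 454.4 -245. ] [119.4   7.8] 6.1
[ 288   80   19  202 2651] 0.115 [ 438.4 -241. ] [82.7  5.4] 6.1
[ 288   80   19  202 2651] 0.175 [ 425.3 -237.6] [52.7  3.4] 6.1
[ 364   80   18  201 2671] 0.042 [ 449.6 -201.6] [118.7   7.8] 6.1
[ 364   80   18  201 2671] 0.115 [ 435.1 -210.9] [82.2  5.4] 6.1
[ 364   80   18  201 2671] 0.175 [ 423.2 -218.5] [52.4  3.5] 6.1
[ 320   96   34   93 3069] 0.042 [ 426.6 -225. ] [51.6 18.6] 6.8
[ 320   96   34   93 3069] 0.115 [ 419.2 -227.1] [35.7 12.9] 6.8
[ 320   96   34   93 3069] 0.175 [ 413.1 -228.8] [22.8  8.2] 6.8
[ 305  336   46  103 4382] 0.042 [ 596.4 -212.9] [89.2 31.1] 6.0
[ 305  336   46  103 4382] 0.115 [ 536.7 -218.7] [61.7 21.5] 6.0
[ 305  336   46  103 4382] 0.175 [ 488.  -223.4] [39.4 13.7] 6.0
```

View pics/cmp.png

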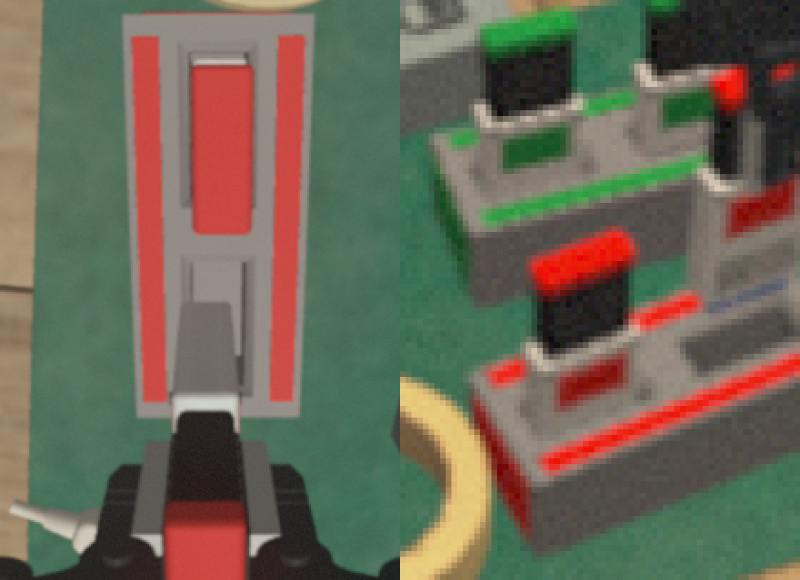

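The wrist crop shows the module foot sitting about 3 mm left (−y) of the pocket, so I'll shift it.

>>> drive_tool:
  steps: "0.1 0.12 0 0 0 0 5; 0.1 0.12 0 0 0 0 5; 0.1 0.12 0 0 0 0 5"

```text
time: 15.62
eef_pos: [0.4814, -0.218, 0.1334]
ee_rot: [3.141, -0.0, -3.04]
wrist_force: [0.8, -0.8, -1.6]
width: 0.0113
grasp_force: 59.3
```

```bash
python3 - <<'E'
from h import *
st=status.observe()
print(st["eef_pos"],st["ee_rot"],togo([.4837,-.2193,.115],down(np.pi+.106),st))
im,c=shot("wrist");h=cv2.cvtColor(im,cv2.COLOR_RGB2HSV)
# blue connector end of the held module, and its red tag
m=cv2.inRange(h,(0,130,70),(8,255,255))|cv2.inRange(h,(172,130,70),(180,255,255));m[:320]=0
px=np.argwhere(m>0)[:,::-1];px=px[(px[:,0]>290)&(px[:,0]<370)]
q=cv2.minAreaRect((plane(c,px,st["eef_pos"][2]+.038)[:,:2]*1000).astype(np.float32));print(q)
z=st["eef_pos"][2]-.067
for zz,nm in((z,"foot"),(.042,"pocket")):
    y,x=np.radians(6),0
    C=np.array([.4843,-.2199]); 
    print(nm,proj(c,[[*(C+d*np.array([-np.sin(y),np.cos(y)])-.02*np.array([np.cos(y),np.sin(y)])),zz] for d in(-.007 if nm=="foot" else -.009,.007 if nm=="foot" else .009)]).round(1).tolist())
g=cv2.cvtColor(im,cv2.COLOR_RGB2GRAY)
for row in (215,222,230,238,245,252): print(row,g[row,300:364:2].tolist())
E
```

```text
[ 0.48144208 -0.21802995  0.13342745] [ 3.14117703e+00 -1.23608260e-05 -3.03998493e+00] [-0.07 -0.05  0.61  0.   -0.   -0.05]
((482.539306640625, -218.84701538085938), (39.19466781616211, 13.696686744689941), 5.884243011474609)
foot [[311.9, 231.5], [338.0, 231.4]]
pocket [[309.9, 218.9], [340.4, 218.8]]
215 [142, 143, 133, 128, 131, 115, 134, 140, 143, 143, 141, 143, 142, 141, 140, 142, 143, 144, 143, 139, 105, 122, 128, 141, 144, 144, 143, 140, 115, 114, 112, 111]
222 [143, 144, 135, 127, 133, 102, 124, 144, 143, 144, 143, 143, 143, 144, 146, 144, 143, 145, 143, 141, 95, 120, 127, 141, 145, 143, 145, 142, 113, 113, 114, 113]
230 [145, 142, 138, 122, 131, 104, 123, 120, 112, 111, 112, 109, 110, 110, 109, 110, 111, 110, 110, 106, 107, 116, 127, 140, 144, 143, 144, 143, 117, 112, 115, 113]
238 [144, 145, 141, 124, 125, 105, 109, 110, 112, 110, 113, 110, 110, 109, 107, 109, 109, 110, 111, 108, 105, 105, 123, 143, 143, 144, 144, 133, 114, 114, 113, 112]
245 [144, 144, 142, 123, 124, 109, 90, 109, 112, 110, 111, 110, 108, 108, 111, 106, 109, 110, 110, 107, 106, 106, 123, 141, 143, 146, 145, 132, 116, 113, 116, 114]
252 [145, 144, 142, 122, 123, 109, 103, 111, 111, 109, 108, 108, 109, 108, 109, 106, 108, 111, 110, 110, 109, 105, 117, 139, 145, 144, 147, 127, 114, 116, 112, 114]
```

>>> drive_tool:
  steps: "-0.06 -0.04 0.3 0 0 -0.03 5; -0.06 -0.04 0.55 0 0 -0.03 5; -0.06 -0.04 0.8 0 0 -0.03 5; -0.06 -0.04 1 0 0 -0.03 5; -0.06 -0.04 1 0 0 -0.03 5"

```text
time: 16.3
eef_pos: [0.4832, -0.219, 0.1033]
ee_rot: [3.141, -0.0, -3.037]
wrist_force: [-0.4, -0.9, -1.5]
width: 0.0118
grasp_force: 59.3
```

>>> drive_tool:
  steps: "0 0 0.1 0 0 0 5; 0 0 0.2 0 0 0 5; 0 0 0.3 0 0 0 5; 0 0 0.3 0 0 0 5"

```text
time: 16.8
eef_pos: [0.4862, -0.2199, 0.0994]
ee_rot: [-3.14, 0.006, -3.037]
wrist_force: [-0.7, 3.9, 19.5]
width: 0.0116
grasp_force: 59.8
```

```bash
python3 - <<'E'
from h import *
st=status.observe();print(st["eef_pos"],st["ee_rot"],st["wrist_force"],st["wrist_torque"])
im=eyes.capture("wrist");s=eyes.capture("side")
cv2.imwrite("pics/w6.png",im[:,:,::-1]);cv2.imwrite("pics/s6.png",s[:,:,::-1])
cv2.imwrite("pics/cmp2.png",np.hstack([cv2.resize(im[180:460,240:420],(385,600),interpolation=3),cv2.resize(s[285:395,300:375],(410,600),interpolation=3)])[:,:,::-1])
E
```

```text
[ 0.48624447 -0.21992673  0.09937779] [-3.13967064  0.00588579 -3.03730677] [-0.72022541  3.89848521 19.51075057] [ 1.09759873  1.12670662 -0.16151192]
```

View pics/cmp2.png

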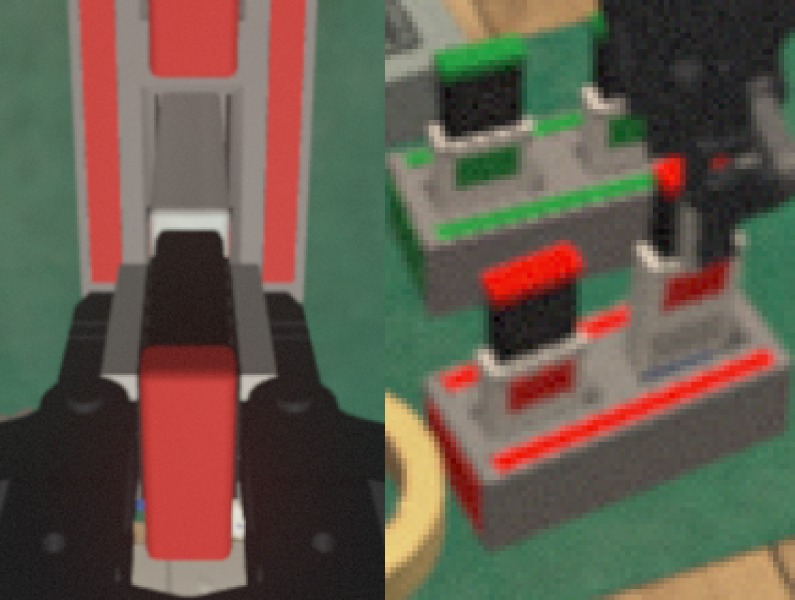

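Side view: the foot's blue edge rests on the −x rim with the gap on the +x side, so the module sits off in the grip. I'll measure its pose in the hand from the tag corners.

```bash
python3 - <<'E'
from h import *
m=eyes.camera_model("wrist");c=cam("wrist",status.observe());K,d=c[0],c[1];M=np.array(m["mount"])
for f,col in(("w3","g"),("w4","r"),("w5","r"),("w6","r")):
    im=cv2.imread(f"pics/{f}.png");h=cv2.cvtColor(im,cv2.COLOR_BGR2HSV)
    k=cv2.inRange(h,(50,100,100),(75,255,255)) if col=="g" else cv2.inRange(h,(0,130,140),(8,255,255))|cv2.inRange(h,(172,130,140),(180,255,255))
    k[:325]=0;k[:,:290]=0;k[:,370:]=0
    n,l,s,ce=cv2.connectedComponentsWithStats(k);i=1+s[1:,4].argmax()
    ct=max(cv2.findContours((l==i).astype(np.uint8),0,2)[0],key=cv2.contourArea)
    q=cv2.approxPolyDP(cv2.convexHull(ct),8,True).reshape(-1,2).astype(float)
    print(f,s[i],q.tolist())
    # widths at rows
    rows=np.linspace(s[i][1]+8,s[i][1]+s[i][3]-9,6).astype(int)
    print([(int(r_),int((l[r_]==i).sum()),round(float(np.argwhere(l[r_]==i).mean()),1)) for r_ in rows])
    if len(q)==4:
        o=sorted(q.tolist(),key=lambda p:p[1]);a=sorted(o[:2]);b=sorted(o[2:])
        ob=np.array([[18,-6.5,0],[18,6.5,0],[-18,-6.5,0],[-18,6.5,0]])  # tool-like x,y
        ok,rv,tv=cv2.solvePnP(ob,np.array([a[0],a[1],b[0],b[1]]),K,d)
        R=M[:3,:3]@cv2.Rodrigues(rv)[0];t=M[:3,:3]@tv.ravel()+M[:3,3]*1000
        print(" tool pos",t.round(1)," normal",R[:,2].round(3),"xaxis",R[:,0].round(3))
E
```

```text
w3 [ 306  355   44   94 3895] [[347.0, 355.0], [347.0, 444.0], [311.0, 448.0], [306.0, 359.0]]
[(363, 43, 328.0), (378, 43, 328.0), (393, 42, 327.5), (409, 41, 328.0), (424, 41, 328.0), (440, 40, 327.5)]
 tool pos [-11.2  -0.8 -32.4]  normal [-0.044 -0.129  0.991] xaxis [ 0.999 -0.023  0.041]
w4 [ 307  344   43   94 3885] [[346.0, 344.0], [347.0, 434.0], [310.0, 437.0], [307.0, 346.0]]
[(352, 43, 328.0), (367, 43, 328.0), (382, 42, 327.5), (398, 41, 328.0), (413, 41, 328.0), (429, 40, 327.5)]
 tool pos [-10.   -0.9 -28. ]  normal [-0.085 -0.086  0.993] xaxis [ 0.996 -0.018  0.083]
w5 [ 306  348   44   91 3786] [[346.0, 348.0], [347.0, 435.0], [312.0, 438.0], [306.0, 350.0]]
[(356, 44, 327.5), (370, 44, 327.5), (385, 43, 328.0), (400, 42, 327.5), (415, 41, 328.0), (430, 39, 328.0)]
 tool pos [-11.4  -0.8 -27.6]  normal [-0.05  -0.064  0.997] xaxis [ 0.998 -0.033  0.048]
w6 [ 306  354   44   87 3626] [[347.0, 354.0], [347.0, 437.0], [311.0, 440.0], [306.0, 356.0]]
[(362, 44, 327.5), (376, 44, 327.5), (390, 42, 327.5), (404, 42, 327.5), (418, 40, 327.5), (432, 40, 327.5)]
 tool pos [-10.6  -0.8 -30.7]  normal [ 0.029 -0.068  0.997] xaxis [ 0.999 -0.023 -0.031]
```

The module has pivoted a few degrees about the pads. I'll raise it and measure the tilt from the foot edge and the tag edge.

>>> drive_tool:
  steps: "0 0 -0.3 0 0 0 5; 0 0 -1.5 0 0 0 5; 0 0 -3 0 0 0 5; 0 0 -3.5 0 0 0 5; 0 0 -3.5 0 0 0 5"

```text
time: 17.52
eef_pos: [0.4843, -0.2197, 0.2007]
ee_rot: [-3.14, 0.003, -3.037]
wrist_force: [-0.3, -0.5, -1.6]
width: 0.0115
grasp_force: 59.3
```

>>> drive_tool:
  steps: "0 0 0 0 0 0 5; 0 0 0 0 0 0 5"

```text
time: 17.77
eef_pos: [0.4825, -0.2186, 0.198]
ee_rot: [3.14, -0.002, -3.038]
wrist_force: [-0.6, -0.4, -0.5]
width: 0.0117
grasp_force: 59.3
```

```bash
python3 - <<'E'
from h import *
st=status.observe();print(st["eef_pos"],st["ee_rot"])
im=eyes.capture("wrist");cv2.imwrite("pics/w7.png",im[:,:,::-1])
for f in("w3","w4","w7"):
    g=cv2.imread(f"pics/{f}.png");h=cv2.cvtColor(g,cv2.COLOR_BGR2HSV)[:,320:336].mean(1).round().astype(int);gg=cv2.cvtColor(g,6)[:,320:336].mean(1).round().astype(int)
    print(f,"gray 200..310",gg[200:310:2].tolist()); print(" tagrows V,S",[(r_,gg[r_],h[r_][1]) for r_ in list(range(336,362,3))+list(range(430,454,3))])
E
```

```text
[ 0.48246107 -0.21859778  0.19798226] [ 3.13950914e+00 -2.18406388e-03 -3.03750318e+00]
w3 gray 200..310 [134, 133, 134, 133, 134, 133, 133, 133, 133, 133, 133, 90, 67, 67, 66, 73, 100, 108, 131, 115, 100, 100, 99, 100, 100, 100, 99, 99, 99, 99, 99, 99, 99, 99, 99, 99, 99, 98, 98, 98, 98, 98, 102, 132, 172, 194, 196, 177, 57, 32, 31, 31, 31, 31, 30]
 tagrows V,S [(336, np.int64(31), np.int64(37)), (339, np.int64(29), np.int64(48)), (342, np.int64(36), np.int64(82)), (345, np.int64(55), np.int64(123)), (348, np.int64(57), np.int64(119)), (351, np.int64(58), np.int64(122)), (354, np.int64(74), np.int64(128)), (357, np.int64(102), np.int64(124)), (360, np.int64(119), np.int64(121)), (430, np.int64(115), np.int64(127)), (433, np.int64(115), np.int64(127)), (436, np.int64(115), np.int64(126)), (439, np.int64(114), np.int64(128)), (442, np.int64(114), np.int64(127)), (445, np.int64(114), np.int64(128)), (448, np.int64(104), np.int64(109)), (451, np.int64(85), np.int64(139))]
w4 gray 200..310 [138, 137, 137, 138, 138, 138, 138, 138, 138, 138, 138, 139, 124, 72, 72, 73, 78, 104, 106, 106, 10
[... 1000 characters left out ...]
116, 153, 190, 207, 209, 186, 37, 36, 35, 35, 34, 36, 35, 33, 33, 35, 33]
 tagrows V,S [(336, np.int64(32), np.int64(80)), (339, np.int64(45), np.int64(156)), (342, np.int64(57), np.int64(176)), (345, np.int64(57), np.int64(179)), (348, np.int64(58), np.int64(180)), (351, np.int64(71), np.int64(182)), (354, np.int64(94), np.int64(177)), (357, np.int64(111), np.int64(172)), (360, np.int64(111), np.int64(172)), (430, np.int64(108), np.int64(176)), (433, np.int64(107), np.int64(177)), (436, np.int64(107), np.int64(177)), (439, np.int64(107), np.int64(178)), (442, np.int64(92), np.int64(35)), (445, np.int64(56), np.int64(46)), (448, np.int64(51), np.int64(46)), (451, np.int64(72), np.int64(25))]
```

```bash
python3 - <<'E'
from h import *
print(togo([.4856,-.2195,.135],down(np.pi+.105)@Ro.from_euler("y",-.067).as_matrix()))
E
```

```text
[-0.1  -0.04  2.11  0.02 -0.79 -0.01]
```

>>> drive_tool:
  steps: "-0.1 -0.04 1 0.02 -0.79 0 5; -0.1 -0.04 2.1 0.02 -0.79 0 5; -0.1 -0.04 2.1 0.02 -0.79 0 5; -0.1 -0.04 2.1 0.02 -0.79 0 5; -0.1 -0.04 2.1 0.02 -0.79 0 5"

```text
time: 18.45
eef_pos: [0.4882, -0.221, 0.1387]
ee_rot: [-3.138, 0.072, -3.037]
wrist_force: [-0.1, 0.2, -1.1]
width: 0.0114
grasp_force: 59.3
```

```bash
python3 - <<'E'
from h import *
R=down(np.pi+.105)@Ro.from_euler("y",-.067).as_matrix()
for z in(.135,.108,.077): print(togo([.4856,-.2195,z],R))
st=status.observe();print(st["eef_pos"],st["ee_rot"])
im=eyes.capture("wrist");cv2.imwrite("pics/w8.png",im[:,:,::-1]);g=cv2.cvtColor(im,cv2.COLOR_RGB2GRAY)
for r_ in range(180,270,6): print(r_,g[r_,290:370:2].tolist())
s=eyes.capture("side"); cv2.imwrite("pics/s8.png",s[:,:,::-1])
cv2.imwrite("pics/cmp3.png",np.hstack([cv2.resize(im[100:380,230:420],(395,580),interpolation=3),cv2.resize(s[285:395,300:375],(400,580),interpolation=3)])[:,:,::-1])
E
```

```text
[ 0.09  0.06  0.12 -0.04  0.06 -0.01]
[ 0.15  0.06  1.01 -0.04  0.06 -0.01]
[ 0.23  0.07  2.05 -0.04  0.06 -0.01]
[ 0.48820064 -0.22097629  0.13869608] [-3.13772162  0.07218091 -3.03713081]
180 [110, 112, 114, 114, 112, 112, 131, 142, 144, 143, 143, 143, 143, 128, 99, 110, 109, 114, 113, 111, 112, 113, 114, 113, 112, 113, 112, 114, 111, 104, 133, 143, 142, 144, 144, 144, 130, 113, 116, 113]
186 [112, 110, 113, 112, 111, 115, 134, 143, 143, 143, 142, 145, 143, 142, 144, 142, 146, 144, 145, 144, 143, 144, 143, 143, 145, 142, 145, 142, 143, 145, 143, 144, 144, 146, 144, 143, 127, 112, 114, 113]
192 [112, 114, 111, 113, 112, 110, 137, 146, 143, 141, 142, 127, 131, 122, 128, 143, 144, 143, 143, 143, 143, 144, 144, 144, 142, 143, 145, 140, 101, 112, 124, 135, 144, 144, 144, 145, 126, 115, 115, 113]
198 [113, 112, 113, 113, 113, 113, 137, 144, 145, 143, 143, 129, 130, 122, 115, 143, 144, 144, 145, 145, 145, 146, 144, 144, 144, 146, 145, 140, 86, 111, 121, 133, 146, 145, 144, 146, 128, 113, 113, 114]
204 [111, 112, 112, 114, 114, 112, 139, 143, 144, 145, 145, 128, 130, 123, 116, 144, 146, 14
[... 1449 characters left out ...]
, 109, 113, 110, 110, 106, 81, 87, 114, 116, 140, 146, 147, 147, 133, 117, 117, 116, 117]
252 [134, 113, 114, 113, 114, 115, 115, 136, 147, 145, 144, 116, 112, 114, 112, 111, 110, 108, 107, 110, 107, 109, 111, 112, 110, 109, 109, 90, 87, 112, 118, 141, 149, 147, 148, 131, 116, 113, 117, 115]
258 [128, 114, 113, 117, 116, 115, 117, 139, 146, 147, 142, 109, 113, 112, 112, 108, 109, 111, 111, 110, 108, 108, 109, 111, 111, 109, 109, 97, 98, 114, 118, 144, 148, 145, 145, 128, 115, 118, 117, 116]
264 [134, 117, 115, 116, 115, 115, 115, 135, 146, 146, 131, 111, 110, 111, 113, 110, 111, 111, 107, 108, 107, 109, 110, 108, 111, 110, 107, 105, 106, 105, 116, 143, 146, 147, 148, 131, 116, 116, 116, 117]
```

View pics/cmp3.png

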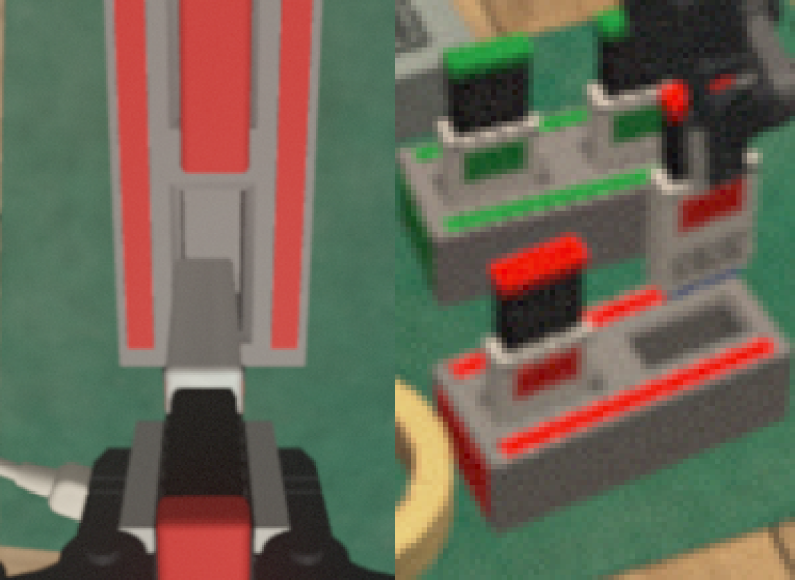

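The module now looks upright, and its foot is near the pocket mouth. I'll let it settle, then correct.

>>> drive_tool:
  steps: "0 0 0 0 0 0 5; 0 0 0 0 0 0 5; 0 0 0 0 0 0 5"

```text
time: 18.92
eef_pos: [0.4868, -0.2201, 0.1371]
ee_rot: [-3.14, 0.07, -3.037]
wrist_force: [-0.4, 0.4, -1.3]
width: 0.0114
grasp_force: 59.3
```

```bash
python3 - <<'E'
from h import *
R=down(np.pi+.105)@Ro.from_euler("y",-.067).as_matrix()
for z in(.135,.115,.077): print(togo([.4856,-.2195,z],R))
st=status.observe();print(st["eef_pos"],st["ee_rot"])
im=eyes.capture("wrist");cv2.imwrite("pics/w9.png",im[:,:,::-1]);g=cv2.cvtColor(im,cv2.COLOR_RGB2GRAY)
for r_ in range(210,270,6): print(r_,g[r_,300:360:2].tolist())
c=cam("wrist",st);u=np.array([np.cos(.105),np.sin(.105)]);v=np.array([-u[1],u[0]]);C=np.array([.4843,-.2199])
P=lambda a,b,z:[*(C+a*u+b*v),z]
print("pocket",proj(c,[P(-.022,-.009,.042),P(-.022,.009,.042),P(.022,-.009,.042),P(.022,.009,.042)]).round(1).tolist())
zf=st["eef_pos"][2]-.067
print("foot ideal",proj(c,[P(-.02,-.007,zf),P(-.02,.007,zf)]).round(1).tolist())
E
```

```text
[ 0.04  0.02  0.07 -0.02  0.03 -0.01]
[ 0.09  0.03  0.73 -0.02  0.03 -0.01]
[ 0.18  0.03  2.   -0.02  0.03 -0.01]
[ 0.4868184  -0.22012133  0.13711055] [-3.13962471  0.06981608 -3.03730324]
210 [125, 143, 144, 143, 142, 128, 126, 128, 108, 144, 144, 145, 145, 146, 143, 144, 146, 145, 147, 145, 146, 142, 93, 109, 120, 132, 146, 146, 145, 145]
216 [125, 142, 144, 146, 144, 129, 125, 128, 108, 145, 146, 145, 145, 146, 145, 145, 146, 148, 145, 146, 148, 142, 95, 109, 119, 132, 145, 145, 144, 145]
222 [122, 142, 143, 143, 145, 130, 122, 126, 100, 142, 145, 147, 147, 146, 145, 146, 147, 146, 147, 148, 146, 143, 97, 110, 119, 131, 145, 146, 146, 145]
228 [119, 144, 146, 144, 145, 134, 122, 115, 111, 113, 112, 112, 110, 112, 107, 110, 112, 113, 111, 108, 107, 128, 91, 113, 116, 135, 147, 147, 147, 144]
234 [120, 145, 146, 145, 145, 132, 120, 109, 113, 114, 113, 111, 111, 111, 109, 111, 109, 110, 109, 110, 110, 115, 88, 114, 117, 135, 146, 147, 144, 141]
240 [123, 146, 145, 144, 147, 133, 118, 112, 113, 113, 112, 111, 110, 111, 109, 111, 111, 111, 111, 110, 110, 104, 79, 112, 116, 134, 146, 145, 146, 143]
246 [115, 138, 147, 145, 145, 135, 111, 112, 112, 112, 111, 112, 110, 110, 109, 107, 109, 110, 113, 110, 106, 106, 88, 115, 116, 136, 146, 147, 147, 145]
252 [116, 134, 148, 146, 146, 135, 109, 114, 112, 111, 110, 109, 111, 107, 110, 110, 110, 111, 111, 109, 108, 106, 97, 114, 114, 135, 148, 147, 147, 146]
258 [114, 136, 146, 147, 146, 135, 108, 111, 114, 112, 111, 112, 110, 110, 112, 109, 107, 111, 111, 111, 109, 109, 104, 112, 114, 138, 145, 146, 147, 134]
264 [113, 135, 146, 146, 146, 130, 109, 112, 112, 110, 110, 111, 111, 108, 109, 108, 108, 111, 109, 111, 110, 107, 108, 109, 115, 139, 147, 149, 147, 129]
pocket [[314.7, 195.4], [345.5, 195.4], [315.6, 263.1], [344.4, 263.1]]
foot ideal [[316.9, 214.6], [343.7, 214.6]]
```

```bash
python3 - <<'E'
from h import *
def st(p,e): return dict(eef_pos=np.array(p),ee_rot=np.array(e))
for nm,s,px,zf in(("w3",st([.50158,-.11386,.24728],[3.14127,-.001,3.1207]),(328,239),.2473-.0644),
  ("w4",st([.47574,-.21756,.24771],[3.14095,.00285,-3.0331]),(328,233),.2477-.067),
  ("w9",st([.48682,-.22012,.13711],[-3.1396,.0698,-3.0373]),(328,226),.1371-.067)):
    c=cam("wrist",s); 
    for dz in(0,.004): print(nm,dz,((plane(c,[px],zf+dz)[0]-s["eef_pos"])*1000).round(1)+[20,0,0])
cs=cam("side")
# near (-y) lower corner at -x end of foot, and of the placed green / pocket rim
print("foot corner -x,-y",plane(cs,[(350.6,341.5)],.0717)*1000, "pocket rim -x,-y corner",plane(cs,[((632-395)/5.333+300,352/5.273+285)],.042)*1000)
u=np.array([np.cos(.105),np.sin(.105)]);v=np.array([-u[1],u[0]]);C=np.array([.4843,-.2199])
print("pocket exp",[(C+a*u+b*v).round(4) for a,b in((-.022,.009),(-.022,-.009),(.022,.009),(.022,-.009))])
im=cv2.imread("pics/s8.png");g=cv2.cvtColor(im,6);print(proj(cs,[[*(C+a*u+b*v),.042] for a,b in((-.022,.009),(-.022,-.009),(.022,-.009),(.022,.009))]).round(1).tolist())
for r_ in range(334,358,2): print(r_,g[r_,338:374].tolist())
E
```

```text
w3 0 [  6.   -0.3 -64.4]
w3 0.004 [  4.7  -0.3 -60.4]
w4 0 [  3.9  -2.3 -67. ]
w4 0.004 [  2.6  -2.5 -63. ]
w9 0 [  4.1  -2.4 -67. ]
w9 0.004 [  2.5  -2.6 -63. ]
foot corner -x,-y [[ 473.13746875 -222.83571086   71.7       ]] pocket rim -x,-y corner [[ 461.27038542 -220.36842744   42.        ]]
pocket exp [array([ 0.4615, -0.2133]), array([ 0.4634, -0.2312]), array([ 0.5052, -0.2086]), array([ 0.5071, -0.2265])]
[[343.3, 349.3], [347.3, 355.2], [365.7, 347.9], [361.5, 342.2]]
334 [81, 82, 83, 85, 83, 89, 92, 93, 97, 109, 109, 119, 124, 117, 105, 104, 102, 98, 91, 89, 92, 92, 100, 103, 106, 108, 115, 117, 104, 96, 95, 92, 89, 93, 97, 91]
336 [93, 95, 91, 98, 96, 93, 92, 92, 97, 102, 113, 115, 119, 117, 100, 94, 99, 105, 103, 103, 109, 115, 108, 108, 100, 93, 95, 94, 94, 94, 94, 97, 95, 94, 92, 97]
338 [97, 94, 97, 96, 95, 98, 95, 99, 104, 114, 117, 121, 120, 120, 111, 113, 119, 109, 101, 103, 98, 101, 106, 118, 134, 139, 131, 117, 97, 88, 93, 91, 95, 96, 94, 97]
340 [89, 94, 93, 106, 118, 126, 122, 135, 131, 118, 108, 118, 119, 112, 110, 95, 98, 116, 129, 134, 136, 138, 134, 128, 134,
[... 730 characters left out ...]
, 110]
350 [145, 143, 143, 144, 140, 135, 106, 81, 76, 81, 83, 78, 76, 81, 73, 84, 74, 82, 77, 93, 102, 118, 126, 131, 136, 136, 136, 137, 130, 117, 99, 105, 121, 143, 144, 133]
352 [144, 146, 142, 141, 149, 144, 135, 116, 91, 76, 78, 77, 77, 81, 94, 104, 120, 130, 134, 137, 136, 134, 138, 127, 115, 106, 87, 83, 101, 109, 117, 128, 123, 121, 118, 101]
354 [138, 142, 143, 145, 139, 146, 143, 142, 121, 105, 106, 117, 126, 133, 143, 134, 134, 137, 130, 114, 101, 92, 86, 102, 115, 114, 126, 125, 118, 113, 97, 86, 78, 76, 79, 77]
356 [119, 134, 140, 147, 143, 145, 143, 144, 145, 141, 138, 134, 138, 130, 117, 98, 90, 97, 97, 110, 115, 130, 123, 118, 113, 98, 84, 81, 82, 75, 78, 77, 78, 80, 80, 79]
```

>>> drive_tool:
  steps: "0.08 0.04 0.3 -0.02 0 0 5; 0.1 0.04 0.6 -0.02 0 0 5; 0.125 0.04 0.85 -0.02 0 0 5; 0.135 0.04 1 -0.02 0 0 5; 0.135 0.04 1 -0.02 0 0 5"

```text
time: 19.6
eef_pos: [0.4844, -0.219, 0.1062]
ee_rot: [3.141, 0.069, -3.037]
wrist_force: [-0.4, -0.1, -1.4]
width: 0.0118
grasp_force: 59.3
```

>>> drive_tool:
  steps: "0.01 0 0.1 0 0 0 5; 0.015 0 0.2 0 0 0 5; 0.02 0 0.3 0 0 0 5; 0.02 0 0.3 0 0 0 5"

```text
time: 20.1
eef_pos: [0.4846, -0.2191, 0.0975]
ee_rot: [3.141, 0.069, -3.037]
wrist_force: [-0.3, -0.5, -1.5]
width: 0.011
grasp_force: 59.3
```

>>> drive_tool:
  steps: "0.01 0 0.15 0 0 0 5; 0.02 0 0.3 0 0 0 5; 0.03 0 0.45 0 0 0 5; 0.03 0 0.45 0 0 0 5"

```text
time: 20.6
eef_pos: [0.4844, -0.2189, 0.0836]
ee_rot: [3.141, 0.069, -3.037]
wrist_force: [-0.9, 0.4, -1.3]
width: 0.0116
grasp_force: 59.3
```

>>> drive_tool:
  steps: "0.01 0 0.06 0 0 0 5; 0.01 0 0.12 0 0 0 5; 0.01 0 0.18 0 0 0 5; 0.01 0 0.18 0 0 0 5"

```text
time: 21.1
eef_pos: [0.4848, -0.2191, 0.0787]
ee_rot: [3.142, 0.07, -3.037]
wrist_force: [0.2, 0.0, -1.0]
width: 0.0119
grasp_force: 59.3
```

>>> drive_tool:
  steps: "0 0 0.05 0 0 0 5; 0.01 0 0.1 0 0 0 5; 0.01 0 0.14 0 0 0 5; 0.01 0 0.14 0 0 0 5"

```text
time: 21.6
eef_pos: [0.4852, -0.2194, 0.0758]
ee_rot: [-3.141, 0.07, -3.037]
wrist_force: [-2.2, 1.5, 7.1]
width: 0.0117
grasp_force: 59.9
```

>>> drive_tool:
  steps: "0 0 0.06 0 0 0 5; 0 0 0.06 0 0 0 5; 0 0 -0.04 0 0 0 5; 0 0 -0.04 0 0 0 40; 0 0 -0.04 0 0 0 40"

```text
time: 22.22
eef_pos: [0.4848, -0.2193, 0.0757]
ee_rot: [-3.141, 0.07, -3.037]
wrist_force: [-0.5, 0.7, 0.1]
width: 0.04
grasp_force: 0.0
```

>>> drive_tool:
  steps: "0 0 -0.04 0 0 0 40; 0 0 -0.04 0 0.8 0 40; 0 0 -0.04 0 0.8 0 40; 0 0 -0.04 0 0.8 0 40"

```text
time: 22.72
eef_pos: [0.4846, -0.2191, 0.0768]
ee_rot: [3.141, 0.0, -3.037]
wrist_force: [-0.5, -0.0, -0.7]
width: 0.04
grasp_force: 0.0
```

>>> drive_tool:
  steps: "0 0 -1 0 0 0 40; 0 0 -3 0 0 0 40; 0 0 -5 0 0 0 40; 1.5 0 -6 0 0 0 40; 1.5 0 -6 0 0 0 40"

```text
time: 23.35
eef_pos: [0.4394, -0.2247, 0.2602]
ee_rot: [-3.138, 0.004, -3.039]
wrist_force: [0.2, 0.0, -0.3]
width: 0.0402
grasp_force: 0.0
```

```bash
python3 - <<'E'
from h import *
im,c=shot("wrist");st=status.observe();print(st["eef_pos"],st["ee_rot"]);cv2.imwrite("pics/w10.png",im[:,:,::-1])
h=cv2.cvtColor(im,cv2.COLOR_RGB2HSV)
M={"r":cv2.inRange(h,(0,130,140),(8,255,255))|cv2.inRange(h,(172,130,140),(180,255,255)),"g":cv2.inRange(h,(50,100,118),(72,255,255))}
for k,m in M.items():
    n,l,s,ce=cv2.connectedComponentsWithStats(m)
    for i in range(1,n):
        if s[i][4]<200: continue
        px=np.argwhere(l==i)[:,::-1]; q=cv2.minAreaRect((plane(c,px,.115)[:,:2]*1000).astype(np.float32)); print(k,s[i],np.round(q[0],1),np.round(q[1],1),round(q[2],1))
print(togo([.4255,.1335,.22],down(-np.pi/2+.047)))
s=eyes.capture("side");cv2.imwrite("pics/s10.png",s[:,:,::-1])
E
```

```text
[ 0.43965897 -0.22427223  0.25830206] [-3.13951798e+00  2.89828705e-03 -3.03881355e+00]
r [ 349  145   10  127 1043] [ 430.4 -208.2] [94.   5.9] 6.0
r [ 300  146   11  126 1026] [ 434.3 -242.7] [93.4  6. ] 6.0
r [320 169  19  49 876] [ 419.3 -227. ] [34.9 12.6] 6.3
r [322 259  17  43 724] [ 486.7 -219.3] [35.3 12.5] 5.9
g [408 181  32 119 847] [ 449.3 -153.6] [ 5.4 93.7] 88.6
g [460 216  36  67 888] [ 450.8 -112.9] [17.  54.1] 88.7
g [451 297  25  40 616] [ 508.  -110.5] [12.9 35.7] 88.8
[-7.500e-01  1.191e+01  1.250e+00 -4.000e-02  1.000e-02 -1.736e+01]
```

```bash
python3 - <<'E'
from h import *
s=cv2.imread("pics/s10.png");h=cv2.cvtColor(s,cv2.COLOR_BGR2HSV);cs=cam("side")
m=cv2.inRange(h,(0,140,150),(8,255,255))|cv2.inRange(h,(172,140,150),(180,255,255))
n,l,st,ce=cv2.connectedComponentsWithStats(m)
for i in range(1,n):
    if st[i][4]>30 and 250<ce[i][1]<400: print(st[i],ce[i].round(1))
print(proj(cs,[(.4193,-.227,.115),(.4839,-.2202,.115),(.4867,-.2193,.115),(.4867,-.2193,.125)]).round(1))
cv2.imwrite("pics/c10.png",cv2.resize(s[275:395,295:395],(660,600),interpolation=3))
E
```

```text
[347 318  19  11 104] [356.  322.9]
[318 329  18  11 110] [326.6 334.2]
[335 341  11   6  34] [340.5 343.4]
[320 349  51  23 184] [344.7 359.9]
[[326.7 335.4]
 [355.7 324.6]
 [356.8 323.9]
 [357.  320.4]]
```

View pics/c10.png

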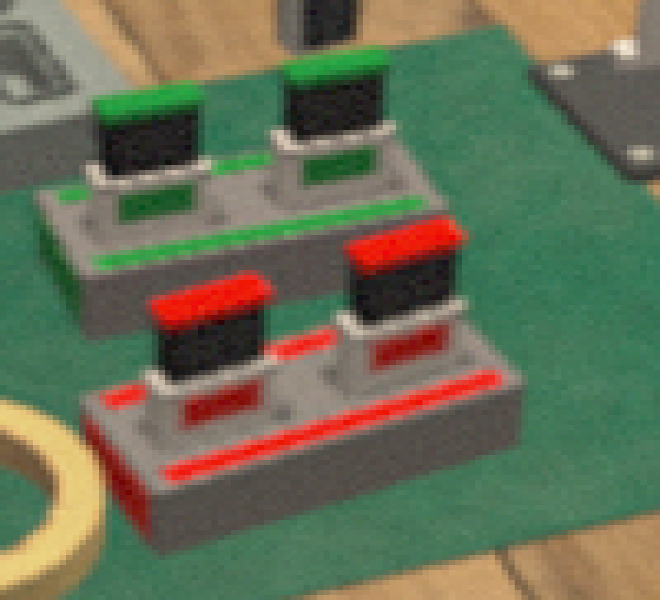

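>>> drive_tool:
  steps: "-0.4 5.5 0.5 0 0 0 40; -0.4 5.5 0.5 0 0 0 40; -0.4 5.5 0.5 0 0 0 40; -0.4 5.5 0.5 0 0 0 40"

```text
time: 23.95
eef_pos: [0.4334, -0.0557, 0.2396]
ee_rot: [3.14, -0.004, -3.033]
wrist_force: [-0.3, -0.6, -0.4]
width: 0.0399
grasp_force: 0.0
```

Both modules stand level with the fixed ones, so they are home. Now the yellow module.

>>> drive_tool:
  steps: "-0.42 6.32 0.8 0 0 -9 40; -0.42 6.32 0.8 0 0 -9 40; -0.42 6.32 0.8 0 0 -9 40; -0.42 6.32 0.8 0 0 -9 40; -0.42 6.32 0.8 0 0 -9 40"

```text
time: 24.58
eef_pos: [0.4274, 0.1317, 0.2167]
ee_rot: [3.141, -0.002, -2.251]
wrist_force: [0.6, 0.4, -0.2]
width: 0.0398
grasp_force: 0.0
```

>>> drive_tool:
  steps: "0 0 0 0 0 -8.3 40; 0 0 0 0 0 -8.3 40; 0 0 0 0 0 -8.3 40; 0 0 0 0 0 -8.3 40; 0 0 0 0 0 -8.3 40"

```text
time: 25.2
eef_pos: [0.428, 0.1301, 0.2176]
ee_rot: [3.141, -0.001, -1.534]
wrist_force: [0.1, 0.2, 0.1]
width: 0.04
grasp_force: 0.0
```

```bash
python3 - <<'E'
from h import *
st=status.observe();print(st["eef_pos"],st["ee_rot"],togo([.4255,.134,.075],down(-np.pi/2+.047)))
E
```

```text
[0.42798503 0.13010027 0.2175522 ] [ 3.14107139e+00 -5.00410325e-04 -1.53360273e+00] [-0.14  0.08  4.75  0.01 -0.01 -0.11]
```

>>> drive_tool:
  steps: "-0.14 0.06 2 0 0 -0.11 40; -0.14 0.06 4.75 0 0 -0.11 40; -0.14 0.06 4.75 0 0 -0.11 40; -0.14 0.06 4.75 0 0 -0.11 40; -0.14 0.06 4.75 0 0 -0.11 40"

```text
time: 25.82
eef_pos: [0.427, 0.1352, 0.0766]
ee_rot: [-3.139, 0.0, -1.521]
wrist_force: [0.2, -1.1, 0.6]
width: 0.0401
grasp_force: 0.0
```

>>> drive_tool:
  steps: "0 0 0 0 0 0 5; 0 0 0 0 0 0 5; 0 0 0 0 0 0 5; 0 0 0 0 0 0 5"
  grip_force: 80

```text
time: 26.32
eef_pos: [0.4254, 0.1355, 0.0771]
ee_rot: [3.142, -0.0, -1.518]
wrist_force: [-3.8, -0.8, 8.6]
width: 0.011
grasp_force: 81.1
```

>>> drive_tool:
  steps: "0 0 -1 0 0 0 5; 0 0 -2 0 0 0 5; 0 0 -4 0 0 0 5; 0 0 -6 0 0 0 5; 0 0 -7 0 0 0 5"

```text
time: 26.95
eef_pos: [0.4273, 0.1358, 0.2902]
ee_rot: [-3.134, 0.001, -1.518]
wrist_force: [0.1, -0.8, -1.1]
width: 0.011
grasp_force: 81.4
```

```bash
python3 - <<'E'
from h import *
c=cam("top");cs=cam("side")
def T(a,b):
    r=[]
    for cc,p in((c,a),(cs,b)): o,D=ray(cc,[p]);r.append((o,D[0]))
    return tri(r).round(3)
print("lamp top",T((423,8),(487,130)),"lamp rim",T((425,85),(483,205)))
R=down(np.pi)@Ro.from_euler("y",-np.pi/6).as_matrix()
print(togo([.484,-.09,.42],R), togo([.46,-.05,.38],down(np.pi)))
E
```

```text
lamp top [ 0.744 -0.182  0.479] lamp rim [ 0.744 -0.211  0.334]
[ 7.61 -1.52 -4.32  4.8  -4.54 18.14] [ 6.24 -0.79 -2.99 -0.06  0.07 18.6 ]
```

>>> drive_tool:
  steps: "6.5 -0.8 -3 0 0 9.5 5; 6.5 -0.8 -3 0 0 9.5 5; 6.5 -0.8 -3 0 0 9.5 5; 6.5 -0.8 -3 0 0 9.5 5; 6.5 -0.8 -3 0 0 9.5 5"

```text
time: 27.58
eef_pos: [0.4608, -0.0601, 0.3774]
ee_rot: [-3.138, 0.001, -2.354]
wrist_force: [-0.3, 0.1, -1.0]
width: 0.0111
grasp_force: 81.4
```

>>> drive_tool:
  steps: "0 0 0 0 0 9.1 5; 0 0 0 0 0 9.1 5; 0 0 0 0 0 9.1 5; 0 0 0 0 0 9.1 5; 0 0 0 0 0 9.1 5"

```text
time: 28.2
eef_pos: [0.4597, -0.0579, 0.3761]
ee_rot: [-3.141, 0.001, 3.139]
wrist_force: [0.2, -0.3, -0.5]
width: 0.011
grasp_force: 81.4
```

>>> drive_tool:
  steps: "-0.5 -0.5 -1.2 0 -6 0 5; -0.5 -0.5 -1.2 0 -6 0 5; -0.5 -0.5 -1.2 0 -6 0 5; -0.5 -0.5 -1.2 0 -6 0 5; -0.5 -0.5 -1.2 0 -6 0 5"

```text
time: 28.82
eef_pos: [0.4753, -0.0732, 0.4128]
ee_rot: [-3.14, 0.524, -3.141]
wrist_force: [0.0, -1.0, -0.7]
width: 0.011
grasp_force: 81.5
```

```bash
cat > ell.py <<'E'
from h import *
E
python3 - <<'E'
from h import *
st=status.observe();im=eyes.capture("wrist");c=cam("wrist",st);print(st["eef_pos"],st["ee_rot"],st["qpos"].round(2))
cv2.imwrite("pics/A.png",im[:,:,::-1]);import pickle;pickle.dump(st,open("A.pkl","wb"))
print("lens at",proj(c,[(.642,-.07,.185),(.68,-.075,.138),(.673,-.077,.01)]).round(0).tolist())
E
```

```text
[ 0.475293   -0.07323091  0.41284251] [-3.14042023  0.52404831 -3.14099663] [-0.41 -0.39 -0.38  1.09  0.2  -0.36]
lens at [[332.0, 213.0], [327.0, 207.0], [326.0, 140.0]]
```

```bash
python3 - <<'E'
import cv2,numpy as np
im=cv2.imread("pics/A.png");g=cv2.cvtColor(im,6);hs=cv2.cvtColor(im,cv2.COLOR_BGR2HSV)
print("cols",list(range(280,384,3)))
for r in range(120,252,4): print(r,' '.join(f"{v:3d}" for v in g[r,280:384:3]))
print(cv2.HoughCircles(cv2.medianBlur(g[100:245,270:390],3),cv2.HOUGH_GRADIENT,1,8,param1=80,param2=14,minRadius=8,maxRadius=28))
E
```

```text
cols [280, 283, 286, 289, 292, 295, 298, 301, 304, 307, 310, 313, 316, 319, 322, 325, 328, 331, 334, 337, 340, 343, 346, 349, 352, 355, 358, 361, 364, 367, 370, 373, 376, 379, 382]
120 138 143 141 140 139 141  90  89  89  91  87  92  92  94  91  90  93  92  93  90  93  93  90  91  93  93  87 137 143 139 141 145 144 145 140
124 146 143 138 142 140 139  93  93  91  90  90  92  91  93  90  88  89  91  93  90  93  94  94  92  90  92  86 142 145 145 144 139 142 145 143
128 141 140 143 145 142 141 113  92  96  99 100  92  89  92  94  90  91  91  91  89  94  91 102 113 116  94  88 142 146 145 146 150 149 151 150
132 136 136 138 133 131 136 116  88 134 140 143  95  92  90  91  91  91  91  92  93  91  92 149 184 191 121  89 136 139 137 137 137 139 139 139
136 141 139 144 143 144 141 130  85 185 200 200 106  90  93  91  91  90  93  93  90  91  92 131 168 207 125  86 147 147 146 146 143 146 143 145
140 142 143 143 145 141 143 141  85 168 178 114 104  90  89  91  90  91  93  91  90  92  91 107 122 208 125  92 141 140 141 138 141 143 139 140
144 143 144 143 142 143 142 142  86 159 174 115 104  91
[... 3486 characters left out ...]
06 109 117 101 107 108 111 112 113 115 115 115 115 117 113
244 105 147  80  58  60  96 104 105 104  75  56 104 108 109 107 105 104 105 105 106 104  99 108  91  99 102 103 108 111 114 114 116 114 115 114
248 109 139  61  58  78 104 104 106 105  75  59 104 108 109 107 105 106 105 109 105 105 106 110  99 108 115 115 120 121 121 120 124 127 129 129
[[[ 58.5 103.5  14.1]
  [ 55.5  80.5  27.4]
  [ 34.5 109.5  27.4]
  [ 90.5 112.5  27.4]
  [ 69.5  94.5  17.2]
  [ 57.5  42.5  27.4]
  [ 58.5 113.5  20.7]
  [ 67.5  73.5  18.5]
  [ 61.5  62.5  22.7]
  [ 50.5 112.5  19.3]
  [ 65.5  47.5  24. ]
  [ 21.5  66.5  21.8]
  [ 67.5 112.5  16.1]
  [ 52.5  97.5  13. ]
  [ 28.5 143.5  12.2]
  [ 53.5  65.5  10.6]]]
```

View A numbers: the lens ring spans cols 316–344 and rows 192–221, centred near (330,206.5). The base plate is at cols 298–360, down to row 169.

```bash
python3 - <<'E'
from h import *
import pickle
st=pickle.load(open("A.pkl","rb"));cA=cam("wrist",st);im=cv2.imread("pics/A.png");g=cv2.cvtColor(im,6).astype(int)
c=cam("top");cs=cam("side")
L=[];Rr=[]
for r in range(96,170,4):
    d=np.diff(cv2.GaussianBlur(g[r:r+1].astype(np.float32),(3,1),0)[0]); a=280+d[280:310].argmin(); b=350+d[350:375].argmax()
    L.append((a+.5,r,d[a]));Rr.append((b+.5,r,d[b]))
print([(x,r) for x,r,v in L],[(x,r) for x,r,v in Rr])
print("col330",g[80:175:2,330].tolist())
def fit(E,lo,hi):
    p=np.array([(x,r) for x,r,v in E if lo<=r<=hi and abs(v)>12]);W=plane(cA,p,.01)[:,:2]
    k=np.polyfit(W[:,0],W[:,1],1);return W[[0,-1]].round(4).tolist(),np.degrees(np.arctan(k[0])).round(2)
print("left",fit(L,104,148),"right",fit(Rr,104,164))
rays=[]
for cc,p in((cA,(330,206.5)),(c,(352.8,179.7)),(cs,(394.8,239.2))):
    o,D=ray(cc,[p]);rays.append((o,D[0]))
for s in([0,1,2],[0,2],[0,1],[1,2]): P=tri([rays[i] for i in s]);print("lens",s,P.round(4),[np.round(1000*np.linalg.norm(np.cross(P-o,D)),1) for o,D in rays])
P=tri(rays)
o,D=ray(cs,[(394.8,239.2),(421.4,266),(403.6,247.1),(408,252)])
Q=o+D*((P[1]-o[1])/D[:,1])[:,None];print(Q.round(4));v=Q[0]-Q[1];print("lean",np.degrees(np.arctan2(-v[0],v[2])),np.linalg.norm(v))
E
```

```text
[(np.float64(281.5), 96), (np.float64(303.5), 100), (np.float64(283.5), 104), (np.float64(296.5), 108), (np.float64(296.5), 112), (np.float64(306.5), 116), (np.float64(297.5), 120), (np.float64(297.5), 124), (np.float64(298.5), 128), (np.float64(298.5), 132), (np.float64(298.5), 136), (np.float64(307.5), 140), (np.float64(307.5), 144), (np.float64(307.5), 148), (np.float64(307.5), 152), (np.float64(301.5), 156), (np.float64(301.5), 160), (np.float64(301.5), 164), (np.float64(302.5), 168)] [(np.float64(366.5), 96), (np.float64(353.5), 100), (np.float64(358.5), 104), (np.float64(359.5), 108), (np.float64(350.5), 112), (np.float64(350.5), 116), (np.float64(359.5), 120), (np.float64(359.5), 124), (np.float64(359.5), 128), (np.float64(359.5), 132), (np.float64(359.5), 136), (np.float64(350.5), 140), (np.float64(350.5), 144), (np.float64(350.5), 148), (np.float64(350.5), 152), (np.float64(350.5), 156), (np.float64(358.5), 160), (np.float64(358.5), 164), (np.float64(358.5), 168)]
col330 [101, 105, 103, 100, 101, 97, 96, 95, 96, 101, 102, 104, 96, 59, 71, 89, 90, 90, 93, 93, 92, 92, 91, 90, 91, 91, 91, 90, 92, 90, 92, 90, 93, 90, 91, 92, 99, 126, 189, 198, 114, 89, 87, 90, 89, 121, 144, 150]
left ([[0.6225, -0.1155], [0.6869, -0.1033]], np.float64(9.18)) right ([[0.6285, -0.0441], [0.7157, -0.0288]], np.float64(1.83))
lens [0, 1, 2] [ 0.6406 -0.0705  0.1833] [np.float64(4.5), np.float64(4.2), np.float64(0.6)]
lens [0, 2] [ 0.6382 -0.0715  0.183 ] [np.float64(2.3), np.float64(6.5), np.float64(2.3)]
lens [0, 1] [ 0.676  -0.0731  0.1444] [np.float64(2.9), np.float64(2.9), np.float64(39.5)]
lens [1, 2] [ 0.6421 -0.0696  0.1847] [np.float64(6.8), np.float64(2.0), np.float64(2.0)]
[[ 0.6402 -0.0705  0.184 ]
 [ 0.7215 -0.0705  0.0831]
 [ 0.6654 -0.0705  0.1552]
 [ 0.6788 -0.0705  0.1374]]
lean 38.848390111338894 0.1296340036406508
```

```bash
python3 - <<'E'
from h import *
import pickle
from scipy.optimize import least_squares
st=pickle.load(open("A.pkl","rb"));cA=cam("wrist",st);c=cam("top");cs=cam("side")
px=[(296.5,106.5),(359.5,106.5),(358.5,169.5),(302.7,169.5)]
W=plane(cA,px,.01)[:,:2]*1000;print("A corners",W.round(1).tolist(),W.mean(0).round(1))
f=lambda a,b:np.degrees(np.arctan2((W[b]-W[a])[1],(W[b]-W[a])[0])).round(1)
print("yaw edges",f(0,3),f(1,2),f(0,1)-90)
# top view corners from the enlarged crop
t=np.array([(62,230),(243,218),(265,398),(88,412)])/5.333+[320,160]-.4
Wt=plane(c,t,.01)[:,:2]*1000;print("top corners",Wt.round(1).tolist(),Wt.mean(0).round(1))
s=np.array([(430,368),(570,320),(720,400),(520,475)],float);s[:,0]-=400;s=s/5.645+[370,225]-.4
Ws=plane(cs,s,.01)[:,:2]*1000;print("side corners",Ws.round(1).tolist(),Ws.mean(0).round(1))
for C in(W.mean(0),Wt.mean(0),(W.mean(0)+Wt.mean(0))/2):
  for yaw in(0,5):
    for th in(34,38):
        t_,y=np.radians([th,yaw]);L=np.r_[C/1000,.138]+.06*np.array([-np.sin(t_)*np.cos(y),-np.sin(t_)*np.sin(y),np.cos(t_)])
        print(C.round(0),yaw,th,L.round(3),proj(cA,L).round(1),proj(c,L).round(1),proj(cs,L).round(1))
print("obs A 330,206.5 top 352.4,179.3 side 394.4,238.8")
E
```

```text
A corners [[620.2, -115.3], [620.2, -32.6], [726.1, -28.2], [726.1, -111.9]] [673.2 -72. ]
yaw edges 1.9 2.4 0.0
top corners [[724.3, -31.5], [725.0, -116.3], [623.7, -114.3], [622.1, -35.4]] [673.8 -74.4]
side corners [[618.8, -36.3], [691.4, -29.4], [728.6, -100.2], [626.0, -110.8]] [666.2 -69.2]
[673. -72.] 0 34 [ 0.64  -0.072  0.188] [[329.9 212.9]] [[354.3 180.6]] [[395.  238.3]]
[673. -72.] 0 38 [ 0.636 -0.072  0.185] [[329.9 208.9]] [[354.4 182.6]] [[393.6 239.5]]
[673. -72.] 5 34 [ 0.64  -0.075  0.188] [[327.1 213. ]] [[355.7 180.4]] [[395.7 239. ]]
[673. -72.] 5 38 [ 0.636 -0.075  0.185] [[326.8 209. ]] [[356.  182.5]] [[394.3 240.3]]
[674. -74.] 0 34 [ 0.64  -0.074  0.188] [[327.7 213.3]] [[355.4 180.3]] [[395.7 238.8]]
[674. -74.] 0 38 [ 0.637 -0.074  0.185] [[327.7 209.3]] [[355.5 182.3]] [[394.3 240. ]]
[674. -74.] 5 34 [ 0.64  -0.077  0.188] [[324.9 213.3]] [[356.8 180.1]] [[396.4 239.5]]
[674. -74.] 5 38 [ 0.637 -0.078  0.185] [[324.6 209.4]] [[357.1 182.2]] [[395.  240.8]]
[673. -73.] 0 34 [ 0.64  -0.073  0.188] [[328.8 213.1]] [[354.9 180.4]] [[395.4 238.6]]
[673. -73.] 0 38 [ 0.637 -0.073  0.185] [[328.8 209.1]] [[355.  182.5]] [[393.9 239.8]]
[673. -73.] 5 34 [ 0.64  -0.076  0.188] [[326.  213.2]] [[356.3 180.3]] [[396.  239.3]]
[673. -73.] 5 38 [ 0.637 -0.076  0.185] [[325.7 209.2]] [[356.5 182.3]] [[394.6 240.6]]
obs A 330,206.5 top 352.4,179.3 side 394.4,238.8
```

```bash
cat > fin.py <<'E'
from h import *
def target(L=(.6377,-.0723,.185),lean=37,yaw=1,off=.0014,dist=.04,h=.0651):
    R=Ro.from_euler("z",yaw,degrees=True).as_matrix()@down(np.pi)@Ro.from_euler("y",-lean,degrees=True).as_matrix()
    a=-R[:,2]; return np.array(L)+(dist+h)*a-R[:,0]*off,R
E
python3 - <<'E'
from fin import *
im=cv2.imread("pics/A.png");h=cv2.cvtColor(im,cv2.COLOR_BGR2HSV);k=cv2.inRange(h,(18,110,140),(36,255,255));k[:320]=0;k[:,:290]=0;k[:,370:]=0
n,l,s,ce=cv2.connectedComponentsWithStats(k);print(s[1:][s[1:,4]>100])
for d in(.08,.04): p,R=target(dist=d);print(p.round(4),togo(p,R))
E
```

```text
[[ 306  343   45   96 4045]]
[ 0.5515 -0.0738  0.3017] [-0.32 -0.01  4.48 -0.12 -1.39 -0.16]
[ 0.5756 -0.0734  0.2698] [-0.48  0.    5.8  -0.12 -1.39 -0.16]
```

>>> drive_tool:
  steps: "-0.3 0 1 -0.12 -1.39 -0.16 5; -0.3 0 2.5 -0.12 -1.39 -0.16 5; -0.3 0 3.8 -0.12 -1.39 -0.16 5; -0.3 0 4.45 -0.12 -1.39 -0.16 5; -0.3 0 4.45 -0.12 -1.39 -0.16 5"

```text
time: 29.5
eef_pos: [0.5503, -0.0727, 0.2986]
ee_rot: [3.139, 0.64, -3.125]
wrist_force: [0.2, 0.6, -0.7]
width: 0.0108
grasp_force: 81.5
```

>>> drive_tool:
  steps: "0 0 0 0 0 0 5; 0 0 0 0 0 0 5; 0 0 0 0 0 0 5"

```text
time: 29.88
eef_pos: [0.5498, -0.0732, 0.3019]
ee_rot: [3.142, 0.647, -3.124]
wrist_force: [-0.4, 0.8, -2.0]
width: 0.0114
grasp_force: 81.5
```

```bash
python3 - <<'E'
from fin import *
st=status.observe();print(st["eef_pos"],st["ee_rot"],st["wrist_force"])
for d in(.08,.04): p,R=target(dist=d,off=.0007);print(p.round(4),togo(p,R))
im=eyes.capture("wrist");cv2.imwrite("pics/B.png",im[:,:,::-1]);c=cam("wrist",st);g=cv2.cvtColor(im,cv2.COLOR_RGB2GRAY)
print("lens exp",proj(c,[(.6377,-.0723,.185)]).round(1),"foot exp",proj(c,[st["eef_pos"]+Ro.from_euler("xyz",st["ee_rot"]).apply([.0207,0,.0651])]).round(1))
print("cols",list(range(280,384,3)))
for r in range(140,250,4): print(r,' '.join(f"{v:3d}" for v in g[r,280:384:3]))
E
```

```text
[ 0.54977292 -0.07320595  0.30185817] [ 3.14159064  0.64680522 -3.1239591 ] [-0.38445147  0.75061544 -1.99095457]
[ 0.5509 -0.0738  0.3013] [-0.02 -0.02  0.04  0.    0.01  0.  ]
[ 0.575  -0.0734  0.2694] [-0.02 -0.02  1.37  0.    0.01  0.  ]
lens exp [[328.1 219.9]] foot exp [[329.5 225.3]]
cols [280, 283, 286, 289, 292, 295, 298, 301, 304, 307, 310, 313, 316, 319, 322, 325, 328, 331, 334, 337, 340, 343, 346, 349, 352, 355, 358, 361, 364, 367, 370, 373, 376, 379, 382]
140 156 155 153 153  89  97 122 122 114  93  92  89  91  92  90  90  91  92  93  93  94  96  94  97 120 123 153  97  94 153 150 146 141 142 141
144 153 144 133 132 110 103 121 120 115  98 100  97  99 104 102 101 102 102 107 107 106 108 111 108 116 121 114 112 126 135 137 134 137 136 135
148 156 156 155 154 156 141 120 120 117 153 153 154 152 153 152 154 155 154 153 152 154 155 155 139 116 123 130 156 153 155 155 153 153 153 158
152 150 155 153 150 154 131 124 119 117 151 151 150 150 151 151 149 150 152 150 150 150 150 150 139 115 121 121 146 146 146 147 149 149 148 150
156 144 145 143 143 144 124 122 118 121 148 152 151
[... 2704 characters left out ...]
 113 112  83  94 107 113  78  65 113 110 114 113 113 112 112 112 108 115 116  83  95  98 103 103 104 104 107 105 109 108 107
236  64 100 111 109 110 112  70  92 105 112  96  65 112 114 113 111 111 111 112 112 110 113 115  99  96 102 103 105 106 105 108 111 112 110 111
240  74 108 111 112 112 112  67  93 106 113 109  70 112 113 111 111 113 111 111 110 111 114 117 103 101 105 109 106 112 112 116 117 121 119 119
244  97 113 111 110 111 113  62  53 109 113 114  81 113 111 113 112 111 110 110 112 109 103 115 102 110 113 115 119 119 122 124 127 128 128 129
248 108 112 111 112 112 113  59  54 110 114 112 100 112 114 110 111 111 109 112 114 109 111 114 114 120 123 126 127 125 110 104 106 106 103 105
```

```bash
python3 - <<'E'
from fin import *
p,R=target(L=(.6368,-.073,.184),lean=37.6,dist=.04,off=.0007);print(p.round(4),togo(p,R))
E
```

```text
[ 0.5732 -0.0741  0.2677] [ 0.05 -0.05  1.37  0.   -0.11 -0.  ]
```

>>> drive_tool:
  steps: "0.05 -0.04 0.4 0 -0.11 0 5; 0.05 -0.04 0.8 0 -0.11 0 5; 0.05 -0.04 1.2 0 -0.11 0 5; 0.05 -0.04 1.37 0 -0.11 0 5; 0.05 -0.04 1.37 0 -0.11 0 5"

```text
time: 30.55
eef_pos: [0.5729, -0.0735, 0.2659]
ee_rot: [3.14, 0.653, -3.125]
wrist_force: [0.0, 0.5, -0.6]
width: 0.0112
grasp_force: 81.5
```

>>> drive_tool:
  steps: "0 0 0 0 0 0 5; 0 0 0 0 0 0 5; 0 0 0 0 0 0 5; 0 0 0 0 0 0 5; 0 0 0 0 0 0 5"

```text
time: 31.18
eef_pos: [0.5729, -0.0738, 0.2668]
ee_rot: [3.141, 0.655, -3.124]
wrist_force: [-1.1, -0.2, -0.7]
width: 0.0113
grasp_force: 81.5
```

```bash
python3 - <<'E'
from fin import *
st=status.observe();p,R=target(L=(.6368,-.073,.184),lean=37.6,dist=.04,off=.0007);print(st["eef_pos"],st["ee_rot"],togo(p,R),st["wrist_force"],st["dq"].round(3))
s=eyes.capture("side");cv2.imwrite("pics/sF.png",s[:,:,::-1]);cs=cam("side");h=cv2.cvtColor(s,cv2.COLOR_RGB2HSV)
Rt=Ro.from_euler("xyz",st["ee_rot"]).as_matrix();f=st["eef_pos"]+.0651*Rt[:,2]
print("foot exp side",proj(cs,[f,f+.02*Rt[:,0],f-.02*Rt[:,0]]).round(1).tolist(),"lens",proj(cs,[(.6368,-.073,.184)]).round(1))
m=cv2.inRange(h,(98,90,50),(125,255,255));m[:200]=0;m[260:]=0;m[:,:365]=0;m[:,425:]=0
print("blue px",np.argwhere(m>0)[:,::-1].tolist()[:40])
g=cv2.cvtColor(s,cv2.COLOR_RGB2GRAY);print("cols 376..")
for r in range(212,256,2): print(r,' '.join(f"{v:3d}" for v in g[r,376:424:2]))
E
```

```text
[ 0.57292606 -0.07375131  0.26678498] [ 3.14063737  0.65469603 -3.12446915] [-0.03 -0.01 -0.02  0.01 -0.02 -0.  ] [-1.14732267 -0.1743196  -0.70100122] [-0.001  0.001  0.001 -0.002 -0.001  0.   ]
foot exp side [[385.1, 230.9], [378.2, 237.0], [392.1, 224.8]] lens [[393.9 240.2]]
blue px [[386, 206], [385, 207], [389, 227], [388, 228], [387, 229], [386, 230], [384, 231], [385, 231], [383, 232], [382, 233], [381, 234], [382, 234], [380, 235]]
cols 376..
212 128 132 133  42  41  37  39  33 117 154 163 169 166 162 166 115  24  97 177 173 160 108 103 102
214 130 125 143 129  43  35  35  26 130 154 157 164 168 168 170 114  23 108 169 179 175 149 104 105
216 123 125 125 142  65  35  36  25 125 158 162 157 164 168 164  98  23 128 171 177 179 172 157 103
218 122 122 124 129 129  63  34  26 125 158 157 158 163 165 163  92  29 144 170 173 176 177 174 138
220 120 125 129 132 132 146  82  27 129 157 164 163 169 170 169  68  32 161 174 176 170 173 174 175
222 122 125 132 121 105 118 157 142 143 137 124 117 112 113 117  44  41 137 171 168 176 174 178 178
224 128 125 117  97  94  95 124 122  69  59 
[... 855 characters left out ...]

242  39  40  61  61  54  57  57  65  89 110 127 141 189 213 111 115  73  70  74  70  74  73  72  74
244  62  30  50  58  51  63  55  60  57 101 120 132 160 160  73 203 172  76  67  70  71  72  76  76
246  91  24  32  48  65  65  60  62  56  97 124 135 134  77  91 203 222 121  66  74  74  76  78  70
248 150  64  28  37  45  62  64  63  56  78  83  74  59  75 129 171 195 118  41  68  76  72  75  70
250 162 123  47  36  33  40  49  66  64  90 116  89 105 128 135 145 152  69  30  51  72  72  78  77
252 166 167 133  52  29  33  35  40  50  99 115 105 116 123 127 129  73 116 208 206 121  74  77  74
254 159 163 159 133  62  33  34  32  36 100 129  99  91 117 103  59 140 192 180 162 141  85  57  51
```

```bash
python3 -c "
from rig import ticket
print(ticket.finish_job())"
```

```text
the job is handed in; nothing more can be done
None
```

I handed the job in at about 31 s. Green is home in the pass nest and red in the reject nest, both let go. Yellow is held still with its connector end about 40 mm from the lens, the lens centre good to 2–3 mm and its lean to about 2–3°. Red caught the pocket rim on its first try (54 N at the wrist) and tilted in the grip, so I levelled it before seating it.

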